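# Hang washed bushings on the drip rail and lock its cam lever

## Task

Flip the cam lever at the open end of the drip rail right over, clear of the rail's mouth; while it is open, turn the wing nut on the clamp block clockwise until its wings line up with the rail, and hang every bushing hanger that stands on the bench on the rail, entering at the open end with the stem in the slot and sliding it in beyond the lever's place, over the black drip tray. When all hang there, flip the lever back down flat across the rail to shut them in. Do not knock over the water bottle.

Things in the scene. Friction and masses are not known exactly. Their poses are not given: they have to be found in the camera images.
- rail_mouth (a point): Drip rail: level aluminium rail, 283 mm long, 56 wide: two flanges, a 16 mm slot between, open below. Point: slot centre line at the open end (mouth), on the flanges' upper (running) face, 110 mm above the bench; y runs inwards along the rail, x across (clamp block at -x), z up. Lips 4 mm high at the outer edges, 48 mm apart. A hanger is in place with its centre 58 to 263 mm in from here.
- rail_end (a point): Inner end of the rail: slot centre line, running face, at the face of the end stop (a plate up to 124 mm above the bench), 283 mm in from the mouth; axes as rail_mouth. Black drip tray below the rail from 35 mm in up to here, 10 mm high. Four hangers fit in a row between the closed lever and the stop. The rail stands at another place and yaw each time.
- clamp_block (a point): Centre of the top of the grey clamp block (84 x 130 mm, 75 mm high, lever ears up to 130 mm) that carries lever and wing nut: 78 mm to the rail's -x side, 65 mm in. Its near face is 36 mm from the rail's centre line; on the +x side a leg stands 36 to 56 mm out, 135 to 165 mm in, up to the rail: 72 mm is free between them for the load.
- hanger1_mid (a point): Bushing hanger, 150 mm tall, 0.35 to 0.65 kg, standing on the bench. Point: on its axis, 75 mm above its underside; z up. Steel bushing 56 mm diameter at 0 to 36 mm height; stem 10 mm diameter to 90 mm; grey roller carriage 40 (x) by 56 mm (y) at 90 to 104 mm; black grip tab 14 thick (x), 30 wide (y) at 104 to 150 mm, to be pinched across its thickness from above.
- hanger2_mid (a point): A hanger like hanger1. Hung, the carriage's underside rides on the flanges, its y axis along the rail (either way round), the stem in the slot, and this point is 15 mm below the running face. The bushing is too wide for the slot: it enters only at the open end.
- hanger3_mid (a point): A hanger like hanger1. Three or all of the four are present; absent ones read None.
- hanger4_mid (a point): A hanger like hanger1.
- lever (a joint): Dark steel cam lever at the rail's mouth, hinged on a level axis along the rail: 0 = closed, flat across the rail (points to the rail's +x), 1.57 = upright, up to the stop at 2.9 = open, folded over to the clamp-block side (-x). It stays where it is left (friction about 0.12 N m). Closed it bars the mouth.
- lever_hinge (a point): On the lever's hinge axis: 46 mm to the rail's -x side, 20 mm in from the mouth, 12 mm above the running surface. Its frame is fixed to the rail (does not turn with the lever).
- lever_grip (a point): Point near the free end of the lever, 92 mm from the hinge axis; the lever is a bar 14 mm wide (along the rail) and 10 mm thick, from the hinge to 108 mm. It can be pinched across its 14 mm width from above and carried round the hinge in an arc; closed, this point overhangs the rail's far edge by 18 mm.
- nut (a joint): Brass wing nut on a vertical stud on the clamp block: angle turned clockwise seen from above. 0 = wings square across the rail's direction, 1.57 = wings in line with the rail. Range 0 to 2.2; starts between 0.1 and 0.6. Friction about 0.05 N m; stays where it is left.
- nut_center (a point): On the wing nut's vertical axis, 104 mm above the bench. The wings are one upright bar 60 mm long, 12 mm thick, from 90 to 120 mm above the bench; pinch it across its thickness from above. Frame fixed to the rail (x square across the rail, y along it). Block top under it 75 mm above the bench.
- water: Clear water bottle with blue cap, 64 mm diameter, 200 mm tall, standing on the bench to the left; leave it upright.

How it is judged:
By the outcome, as a careful person would: the job done as asked, in the order asked, and still so for the second after the job is handed in, with the robot touching nothing.
Of hanger1, hanger2, hanger3, hanger4 only 3 to 4 are there at a start; the rules pass over those that are not, and their reading is None.
At some moment in a run one of hanger1, hanger2, hanger3, hanger4 may be knocked a few centimetres aside while the robot is not near it.
It also fails if it takes over 210 s, if anything falls off the work surface, if the arm or the gripper's body presses on something with over 40 N, if the wrist force passes 120 N, or if a joint passes its speed limit or range.

## Robot

A 7-joint arm with a two-finger parallel gripper is mounted at the origin on the work surface. World frame = base frame: x ahead of the robot, y to its left, z up, the work surface at z = 0. Lengths are in mm, angles in rad, forces in N, time in s.
With the tool pointing down it reaches from about 425 to 1025 mm from the base axis. Payload 9.4 kg.
Tool frame: the origin (TCP) lies on the centre line of the jaws, within the pads' length; the fingertips stand 14 mm ahead of it and the grasp point (between the pads) lies 5 mm behind it; y points along the fingers, z is the direction in which the jaws open and shut, and the axes are right-handed (so a half turn about y gives the same grasp; the last joint's range is limited). The gripper opens to 93 mm and grips with 3 to 60 N. Pads are 15 mm wide; open, the fingers measure 128 mm over their backs; the gripper's body (75 mm by 188 mm) begins 65 mm behind the grasp point.
Start: joints at [-1.272, 0.599, -0.003, 1.599, 0.002, 0.943, -0.08], TCP at [266.091, 674.403, 232.618] pointing down, gripper open.
Joint ranges: [-2.57, 2.57], [-0.35, 1.97], [-1.29, 1.29], [0.11, 2.56], [-1.05, 4.19], [0.11, 1.86], [-2.63, 2.63]. Speed limits (rad/s): [2.22, 2.22, 3.01, 3.01, 3.14, 3.14, 3.14].

## Interface

Orientations are given as a unit quaternion [w, x, y, z].
In Python, from plant import env gives the robot as it stands. The module is installed in compiled form; this text tells all that it offers.
- The arm moves only by the shell command python3 -m inch 'ROWS'. ROWS is a JSON object of lists of equal length, an entry for each row: "grip": the gripper command: -1 is shut, 1 is fully open, values between are in proportion; "linear": the shift along the tool's x, y, z in mm, a list of three; "turn": the turn, a rotation vector about the tool's x, y, z in rad, a list of three. In form: {"grip": [grip, ...], "linear": [[dx, dy, dz], ...], "turn": [[rx, ry, rz], ...]}. A call has exactly 10 rows; each row shifts and turns the commanded pose from where the row before left it, along the tool's axes as they then stand; what a row does not reach is not made up. A row lasts 1/8 s, in which the tool goes at most 62.5 mm and 10.7 degrees, less where a joint would pass 70% of its speed; a pose out of reach is approached as far as the arm can. A call with a gripper value outside its range is refused whole. The fingers move at their own pace and stop on an object; the grip force is fixed at half the most. Time passes only in rows, so rows that do not move let the fingers close, or fill a call up. It gives the time, the measured TCP pose, the force and the opening at its end, in the units of the state.
- env.observe(): the state, without advancing time (a new reading comes with each control period).
- env.read_camera(name): name is "scene" or "top"; returns the picture (420x560x3 uint8, red, green, blue); there is no depth.
- env.calibration(name): a dict with "fx", "fy", "cx", "cy" (pixels), "distortion" ([k1, k2, p1, p2, k3] as OpenCV has them; the pictures are not rectified), "T" (4x4, takes a point from camera to world coordinates). Camera axes: x right, y down, z forward; pixel columns grow to the right and rows downward; lengths in mm; the calibration is good to about 2 mm. A picture is of the moment at which its call begins. calibration takes no time and is no camera call.
- env.hand_in(): hands the job in, once; it reports no verdict.
The state is a dict: "time_s": time; "joints": joint angles; "joint_vel": joint speeds; "joint_torque": joint torques, N m; "tcp_pos": TCP position; "orientation": TCP orientation; "contact_force": force on the tool from outside, world axes, zero at the start; "wrist_torque": the same for the moment, N m; "gripper_width": finger opening in mm.
Only numpy, scipy, OpenCV 4.12 (cv2) and the standard library are available. Lean on these libraries where they do the work, as an engineer would, in place of code of your own. Each camera call takes 0.05 s, during which the arm holds its last target.

## Working session

There is one attempt and no reset: what is moved stays moved. The work goes in short steps, Python scripts to look and compute and a shell command to move; the robot and the scene stay as the last step left them, time stands still between calls to the robot, and variables do not carry over. Pictures are saved under pics/ and viewed, and the job is handed in when it is done.

```bash
mkdir -p pics; ls; python3 - <<'E'
from plant import env
import cv2,numpy as np
s=env.observe()
for k,v in s.items(): print(k,np.round(v,3))
for n in("scene","top"):
    c=env.calibration(n); print(n,{k:np.round(v,4).tolist() for k,v in c.items()})
    cv2.imwrite(f"pics/{n}0.png",env.read_camera(n)[:,:,::-1])
E
```

```text
pics
time_s 0.0
joints [-1.272  0.6   -0.003  1.6    0.002  0.943 -0.08 ]
joint_vel [-0.    -0.001  0.002  0.     0.     0.002 -0.   ]
joint_torque [ 0.0000e+00 -7.6508e+01  1.4970e+00 -2.5236e+01 -5.2000e-02  1.7000e-02
  0.0000e+00]
tcp_pos [265.908 673.97  231.741]
orientation [-0.694  0.695 -0.132  0.132]
contact_force [ 0.839 -0.222 -0.331]
wrist_torque [ 0.004  0.038 -0.   ]
gripper_width 93.217
scene {'fx': 475.5413, 'fy': 475.5413, 'cx': 277.1551, 'cy': 220.1547, 'distortion': [-0.1628, 0.0, 0.0, 0.0, 0.0], 'T': [[0.1985, 0.75, -0.631, 1270.6722], [0.9799, -0.1645, 0.1128, -106.0881], [-0.0192, -0.6407, -0.7676, 962.0246], [0.0, 0.0, 0.0, 1.0]]}
top {'fx': 495.0295, 'fy': 495.0295, 'cx': 275.5186, 'cy': 214.509, 'distortion': [-0.1027, 0.0, 0.0, 0.0, 0.0], 'T': [[-0.0253, -0.9983, 0.0527, 490.3169], [-0.9995, 0.0262, 0.0177, 35.0567], [-0.019, -0.0522, -0.9985, 1276.6815], [0.0, 0.0, 0.0, 1.0]]}
```

View pics/scene0.png

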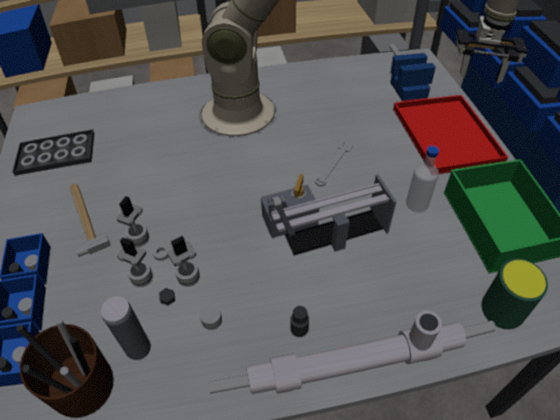

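View pics/top0.png

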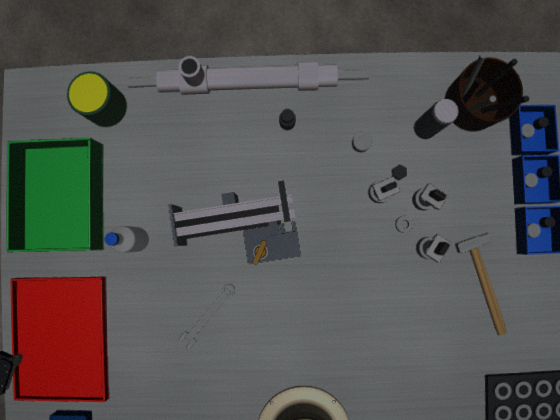

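```bash
cat > h.py <<'E'
import numpy as np,cv2
from plant import env
def ray(n,px):
    c=env.calibration(n);K=np.array([[c["fx"],0,c["cx"]],[0,c["fy"],c["cy"]],[0,0,1.]])
    p=cv2.undistortPoints(np.array([[px]],float),K,np.array(c["distortion"]))[0,0]
    T=np.array(c["T"]);d=T[:3,:3]@np.array([p[0],p[1],1.]);return T[:3,3],d/np.linalg.norm(d)
def onz(n,px,z):
    o,d=ray(n,px);return (o+d*(z-o[2])/d[2])
def two(p1,p2,n1="scene",n2="top"):
    o1,d1=ray(n1,p1);o2,d2=ray(n2,p2)
    A=np.stack([d1,-d2],1);t=np.linalg.lstsq(A,o2-o1,rcond=None)[0]
    a,b=o1+t[0]*d1,o2+t[1]*d2;return (a+b)/2,np.linalg.norm(a-b)
def proj(n,P):
    c=env.calibration(n);K=np.array([[c["fx"],0,c["cx"]],[0,c["fy"],c["cy"]],[0,0,1.]])
    W=np.linalg.inv(np.array(c["T"]));r,_=cv2.Rodrigues(W[:3,:3])
    return cv2.projectPoints(np.array(P,float).reshape(-1,1,3),r,W[:3,3],K,np.array(c["distortion"]))[0][:,0]
def crop(img,x0,y0,x1,y1,s,name):
    cv2.imwrite(name,cv2.resize(img[y0:y1,x0:x1],None,fx=s,fy=s,interpolation=cv2.INTER_CUBIC))
def snap(n,x0,y0,x1,y1,s,name):
    im=env.read_camera(n)[:,:,::-1].copy();cv2.imwrite(name.replace('.png','_full.png'),im)
    crop(cv2.convertScaleAbs(im,alpha=1.8,beta=10),x0,y0,x1,y1,s,name)
E
python3 - <<'E'
import cv2
from h import *
a=cv2.convertScaleAbs(cv2.imread("pics/top0.png"),alpha=1.8,beta=10);b=cv2.convertScaleAbs(cv2.imread("pics/scene0.png"),alpha=1.8,beta=10)
crop(a,160,170,310,275,5,"pics/a1.png");crop(a,360,155,460,270,5,"pics/a2.png")
crop(b,250,160,405,260,5,"pics/b1.png");crop(b,100,185,210,295,5,"pics/b2.png")
E
```

```text
(no output)
```

View pics/a1.png

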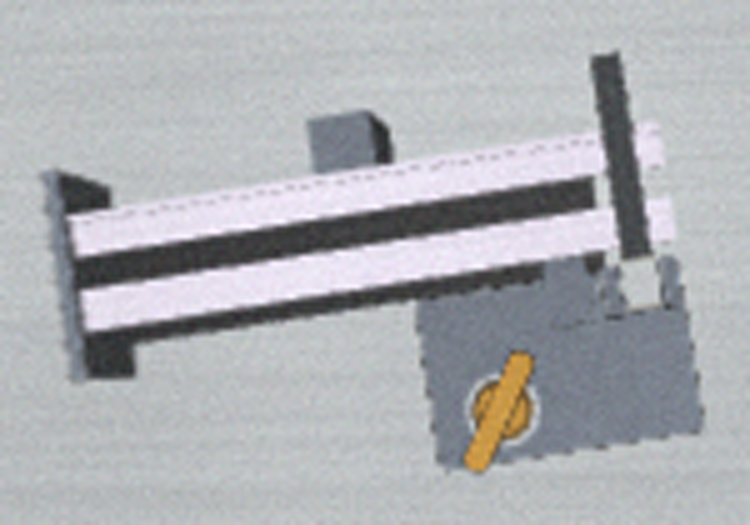

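View pics/a2.png

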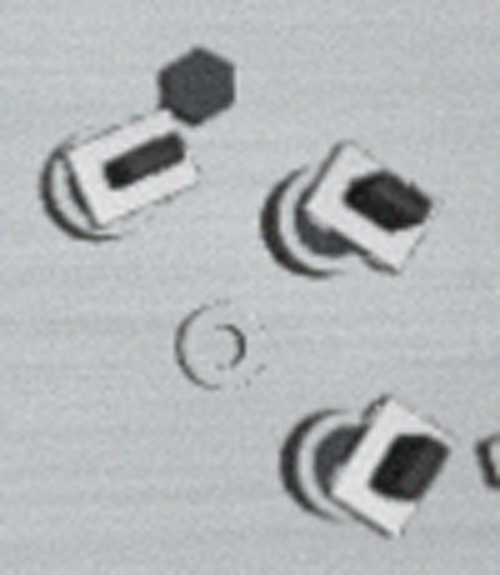

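View pics/b1.png

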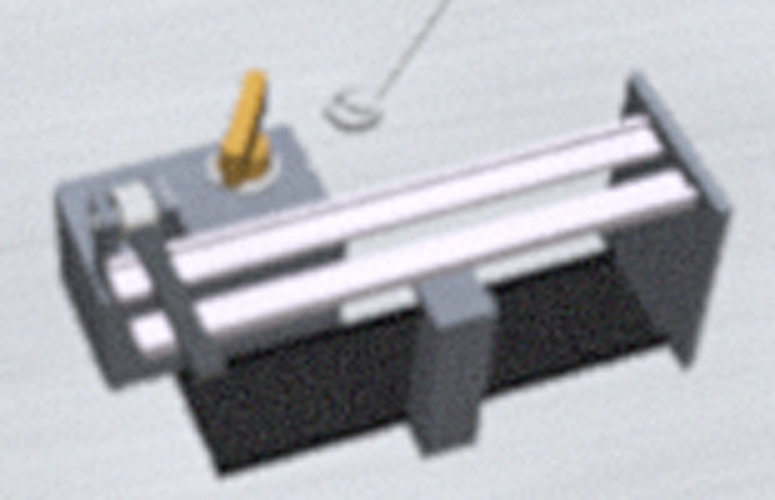

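View pics/b2.png

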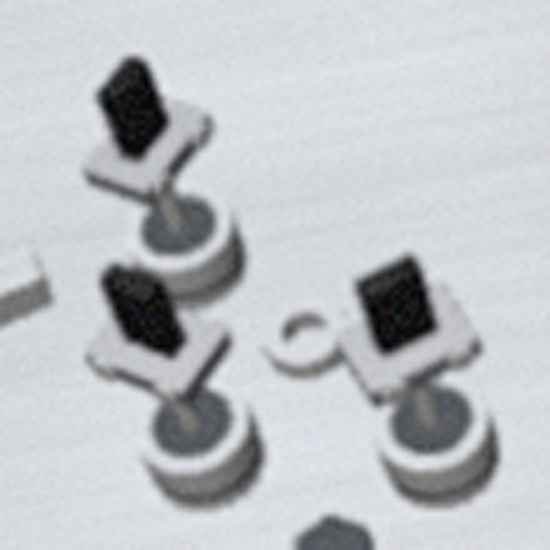

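```bash
python3 - <<'E'
from h import *
f=lambda u,v,x0,y0:(x0+(u+.5)/5-.5,y0+(v+.5)/5-.5)
A=lambda u,v,z:onz("top",f(u,v,160,170),z)
B=lambda u,v,z:onz("scene",f(u,v,250,160),z)
m=A(668,183,110);e=A(77,271,110);print("top m,e",m,e,np.linalg.norm(e-m),np.arctan2(*(e-m)[[1,0]]))
for n,p in dict(ou0=(663,122),ou1=(68,214),ol0=(675,243),ol1=(88,331)).items():print(n,A(*p,114))
for n,p in dict(iu0=(663,168),iu1=(76,254),il0=(671,198),il1=(79,290)).items():print(n,A(*p,110))
print("nut top ends",A(522,357,120),A(477,468,120)); 
print("scene: inner u1",B(662,152,110),"il", B(655,180,110))
print(" mouth ends inner: ",B(118,298,110),B(130,318,110))
print("outer ",B(105,262,114),B(150,355,110),B(695,190,114),B(640,118,114))
print("lever tip two",two(f(207,372,250,160),f(606,56,160,170)))
E
```

```text
top m,e [570.3859497   13.48833893 110.        ] [536.00368029 295.23659942 110.        ] 283.8383743264195 1.692227803296316
ou0 [598.98116911  15.12984322 114.        ]
ou1 [563.01442676 298.26623605 114.        ]
ol0 [541.77028769  11.04155704 114.        ]
ol1 [507.30930663 289.52634401 114.        ]
iu0 [577.54858122  15.65542358 110.        ]
iu1 [544.10548016 295.59500353 110.        ]
il0 [563.25354484  12.26608536 110.        ]
il1 [526.94495593 294.41456509 110.        ]
nut top ends [490.08568451  84.01359214 120.        ] [438.8664532  106.28175467 120.        ]
scene: inner u1 [530.61754929 291.73358606 110.        ] il [547.79933924 281.92844154 110.        ]
 mouth ends inner:  [565.43458115  10.63604083 110.        ] [578.52094925  13.73960296 110.        ]
outer  [545.69404032   8.3782566  114.        ] [602.03346795  18.38089454 110.        ] [561.61896742 297.08863033 114.        ] [509.60062055 286.9779536  114.        ]
lever tip two (array([629.39118072,  40.08731434, 125.55884468]), np.float64(2.0903726728795693))
```

```bash
cat > han.py <<'E'
from h import *
import sys
# crop tops with big zoom, gray-level quads of carriage
E
python3 - <<'E'
from h import *
a=cv2.convertScaleAbs(cv2.imread("pics/top0.png"),alpha=1.6,beta=0)
t=[crop(a,365,165,410,215,8,"pics/c1.png"),crop(a,405,175,455,215,8,"pics/c2.png"),crop(a,410,225,460,270,8,"pics/c3.png")]
i=[cv2.copyMakeBorder(cv2.resize(cv2.imread(f"pics/c{k}.png"),(400,400) if 0 else None,fx=1,fy=1),0,400-cv2.imread(f"pics/c{k}.png").shape[0],0,400-cv2.imread(f"pics/c{k}.png").shape[1],cv2.BORDER_CONSTANT) for k in(1,2,3)]
cv2.imwrite("pics/c.png",cv2.hconcat(i)[:, :])
cv2.imwrite("pics/c12.png",cv2.hconcat(i[:2]))
f=lambda u,v,x0=360,y0=155:(x0+(u+.5)/5-.5,y0+(v+.5)/5-.5)
H=dict(A=[(68,155),(165,112),(197,180),(100,225)],B=[(308,205),(347,143),(435,205),(400,272)],C=[(330,487),(385,398),(450,448),(393,535)])
for k,q in H.items():
    P=np.array([onz("top",f(*p),104) for p in q]);print(k,P.mean(0).round(1),[np.linalg.norm(P[i]-P[(i+1)%4]).round(1) for i in range(4)])
    for i in range(4):print("   edge dir",np.degrees(np.arctan2(*(P[(i+1)%4]-P[i])[[1,0]])).round(1))
# bushings: outline circle centre, base visible left edges
s=lambda u,v:onz("scene",(100+(u+.5)/5-.5,185+(v+.5)/5-.5),36)
print("bush centres scene z36: right",s(430,418),"low-left",s(192,425),"upper",s(178,222))
print("top A? ",)
E
```

```text
A [ 608.  -209.2  104. ] [np.float64(51.2), np.float64(35.8), np.float64(51.5), np.float64(36.6)]
   edge dir -67.6
   edge dir -156.9
   edge dir 113.2
   edge dir 22.5
B [ 586.8 -324.1  104. ] [np.float64(35.6), np.float64(51.6), np.float64(36.6), np.float64(54.4)]
   edge dir -34.6
   edge dir -126.6
   edge dir 149.7
   edge dir 52.5
C [ 462.4 -327.2  104. ] [np.float64(50.1), np.float64(39.3), np.float64(49.9), np.float64(37.9)]
   edge dir -34.2
   edge dir -128.9
   edge dir 144.2
   edge dir 51.3
bush centres scene z36: right [ 608.19783972 -211.21360556   36.        ] low-left [ 588.91148015 -324.97011373   36.        ] upper [ 460.57839013 -330.22784153   36.        ]
top A?
```

View pics/c12.png

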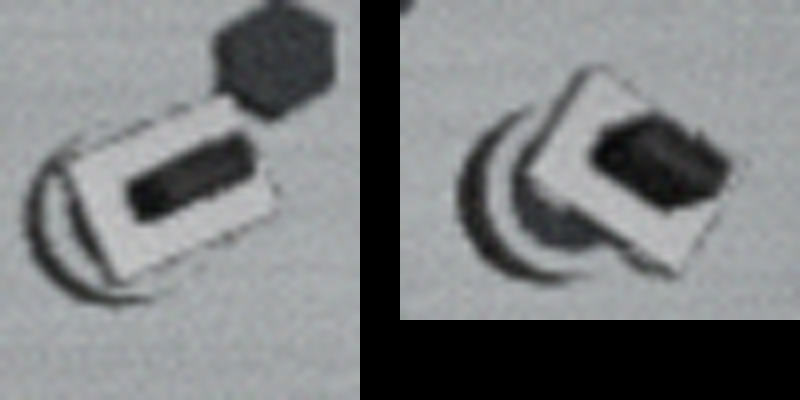

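View pics/c3.png

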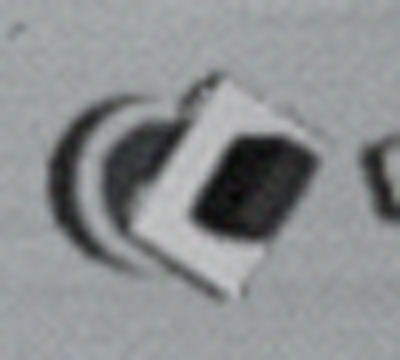

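```bash
cat > rel.py <<'E'
# usage: rel.py x y z jawyaw_deg : delta in tool axes now, and rotation vector (tool axes) to the pose; second linear: in the axes AFTER the turn
import sys
from h import *
from scipy.spatial.transform import Rotation as R
def go(x,y,z,yaw=None):
    s=env.observe();q=np.array(s["orientation"]);r=R.from_quat(q[[1,2,3,0]])
    M=r.as_matrix();d=np.array([x,y,z])-s["tcp_pos"]
    cur=np.degrees(np.arctan2(M[1,2],M[0,2]))
    print("t",round(s["time_s"],2),"tcp",np.round(s["tcp_pos"],1),"jawyaw",cur.round(1),"ydown",M[:,1].round(3),"w",round(s["gripper_width"],1),"F",np.round(s["contact_force"],1),"j7",np.round(s["joints"],2))
    print("linear now axes",(M.T@d).round(1))
    if yaw is not None:
        for k in(0,180):
            a=np.radians(yaw+k);zz=np.array([np.cos(a),np.sin(a),0]);yy=np.array([0,0,-1.]);N=np.stack([np.cross(yy,zz),yy,zz],1)
            rv=R.from_matrix(M.T@N).as_rotvec()
            print("turn",rv.round(3),"then linear",(N.T@d).round(1))
if __name__=="__main__": go(*map(float,sys.argv[1:]))
E
python3 rel.py 614 38.5 300 97.1
```

```text
t 0.1 tcp [265.9 674.  231.8] jawyaw 68.5 ydown [-0.    -0.001 -1.   ] w 93.1 F [-0.6  1.4 -0.2] j7 [-1.27  0.6  -0.    1.6   0.    0.94 -0.08]
linear now axes [ 557.   -67.4 -463.6]
turn [ 0.001 -0.5   -0.   ] then linear [ 266.8  -68.2 -673.7]
turn [0.000e+00 2.642e+00 2.000e-03] then linear [-266.8  -68.2  673.7]
```

```bash
python3 -m inch '{"grip":[0,0,0,0,0,0,0,0,0,0],"linear":[[0,-17,0],[0,-17,0],[0,-17,0],[0,-17,0],[19,0,-48],[19,0,-48],[19,0,-48],[19,0,-48],[19,0,-48],[19,0,-48]],"turn":[[0,-0.125,0],[0,-0.125,0],[0,-0.125,0],[0,-0.125,0],[0,0,0],[0,0,0],[0,0,0],[0,0,0],[0,0,0],[0,0,0]]}'; python3 rel.py 614 38.5 170 97.1
```

```text
time_s: 1.35
tcp_pos: [415.5, 401.0, 300.4]
orientation: [-0.706, 0.706, 0.044, -0.044]
contact_force: [0.9, 0.2, -0.5]
gripper_width: 46.4
t 1.35 tcp [415.5 401.  300.4] jawyaw 97.1 ydown [-0. -0. -1.] w 46.4 F [ 0.9  0.2 -0.5] j7 [-0.78  0.35 -0.12  1.86  0.05  0.93  0.77]
linear now axes [ 152.1  130.5 -384.3]
turn [ 0.  0. -0.] then linear [ 152.2  130.4 -384.3]
turn [-0.000e+00 -3.141e+00 -1.000e-03] then linear [-152.2  130.4  384.3]
```

```bash
python3 -m inch '{"grip":[0,0,0,0,0,0,0,0,0,0],"linear":[[19,0,-48],[19,0,-48],[19,0,-48],[19,0,-48],[19,10,-48],[19,20,-48],[19,30,-48],[19,40,-48],[0,20,0],[0,10,0]],"turn":[[0,0,0],[0,0,0],[0,0,0],[0,0,0],[0,0,0],[0,0,0],[0,0,0],[0,0,0],[0,0,0],[0,0,0]]}'; python3 rel.py 614 38.5 118 97.1; python3 -c "
from h import *
snap('top',240,160,340,260,6,'pics/l1.png')"
```

```text
time_s: 2.6
tcp_pos: [611.6, 42.0, 170.8]
orientation: [-0.706, 0.706, 0.043, -0.044]
contact_force: [-0.7, 0.8, 0.5]
gripper_width: 46.6
t 2.6 tcp [611.6  42.  170.8] jawyaw 97.1 ydown [-0.002 -0.    -1.   ] w 46.6 F [-0.7  0.8  0.5] j7 [-0.14  0.54 -0.03  1.92  0.02  0.69  1.51]
linear now axes [ 2.1 52.8 -3.7]
turn [-0.    -0.001 -0.002] then linear [ 1.9 52.8 -3.7]
turn [ 0.004  3.141 -0.   ] then linear [-1.9 52.8  3.7]
```

View pics/l1.png

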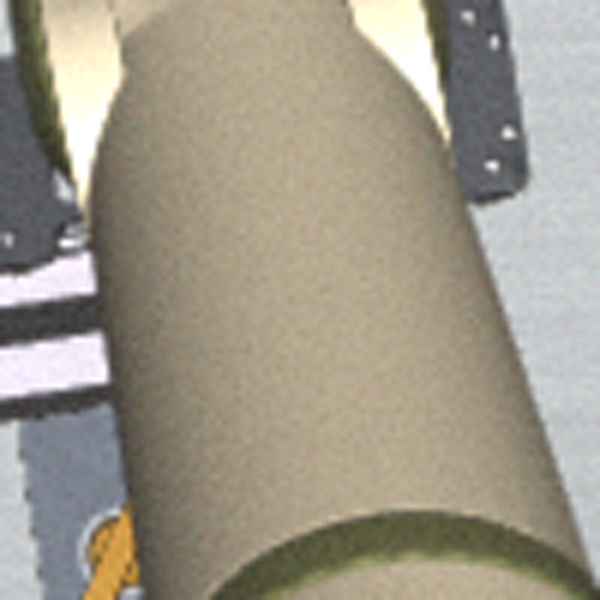

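```bash
python3 -m inch '{"grip":[0,0,0,0,0,0,-1,-1,-1,-1],"linear":[[2,5,-4],[0,12,0],[0,12,0],[0,12,0],[0,9,0],[0,2,0],[0,0,0],[0,0,0],[0,0,0],[0,0,0]],"turn":[[0,0,0],[0,0,0],[0,0,0],[0,0,0],[0,0,0],[0,0,0],[0,0,0],[0,0,0],[0,0,0],[0,0,0]]}'; python3 rel.py 614 38.5 118 97.1; python3 -c "
from h import *
snap('scene',230,140,400,260,4.5,'pics/l2.png')
t=np.arange(0,21)*0.143
print(np.c_[92*np.diff(np.cos(t)),-92*np.diff(np.sin(t))].round(1).tolist())"
```

```text
time_s: 3.9
tcp_pos: [615.0, 38.1, 120.6]
orientation: [-0.705, 0.706, 0.044, -0.044]
contact_force: [1.0, 0.9, 1.3]
gripper_width: 13.6
t 3.9 tcp [615.   38.1 120.6] jawyaw 97.1 ydown [ 0.001 -0.001 -1.   ] w 13.6 F [1.  0.9 1.3] j7 [-0.14  0.61 -0.02  1.95  0.03  0.59  1.51]
linear now axes [-0.9  2.6  0.5]
turn [0.001 0.    0.001] then linear [-0.9  2.6  0.5]
turn [ 1.000e-03 -3.142e+00 -1.000e-03] then linear [ 0.9  2.6 -0.5]
[[-0.9, -13.1], [-2.8, -12.8], [-4.6, -12.3], [-6.3, -11.5], [-7.9, -10.5], [-9.3, -9.3], [-10.5, -7.9], [-11.5, -6.3], [-12.3, -4.6], [-12.8, -2.8], [-13.1, -0.9], [-13.1, 1.0], [-12.8, 2.8], [-12.3, 4.6], [-11.5, 6.3], [-10.5, 7.9], [-9.3, 9.3], [-7.8, 10.6], [-6.3, 11.6], [-4.5, 12.3]]
```

View pics/l2.png

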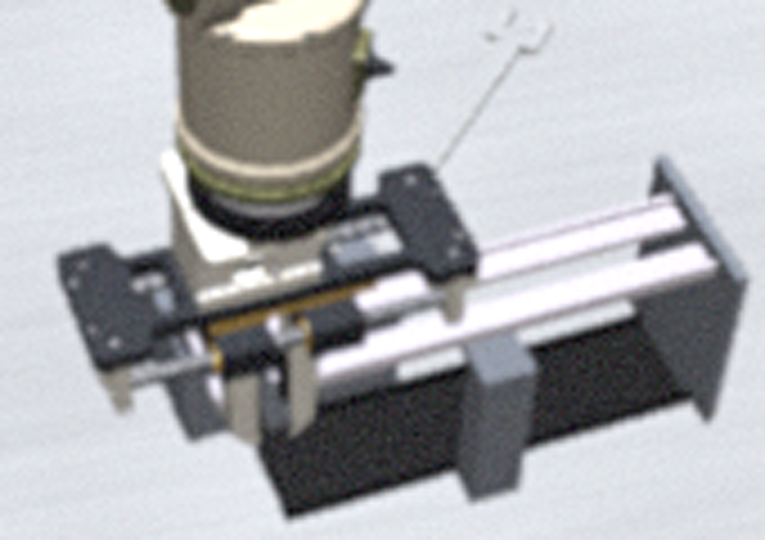

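```bash
python3 -m inch '{"grip":[-1,-1,-1,-1,-1,-1,-1,-1,-1,-1],"linear":[[-0.9,-13.1,0],[-2.8,-12.8,0],[-4.6,-12.3,0],[-6.3,-11.5,0],[-7.9,-10.5,0],[-9.3,-9.3,0],[-10.5,-7.9,0],[-11.5,-6.3,0],[-12.3,-4.6,0],[-12.8,-2.8,0]],"turn":[[0,0,0],[0,0,0],[0,0,0],[0,0,0],[0,0,0],[0,0,0],[0,0,0],[0,0,0],[0,0,0],[0,0,0]]}'; python3 rel.py 537 28.5 208 97.1; python3 -c "
from h import *
snap('scene',230,100,400,260,3.5,'pics/l3.png')"
```

```text
time_s: 5.2
tcp_pos: [537.3, 28.2, 212.6]
orientation: [-0.706, 0.706, 0.045, -0.042]
contact_force: [5.0, -4.9, -6.8]
gripper_width: 13.5
t 5.2 tcp [537.3  28.2 212.6] jawyaw 97.1 ydown [ 0.004 -0.    -1.   ] w 13.5 F [ 5.  -4.9 -6.8] j7 [-0.14  0.4  -0.03  2.05  0.02  0.69  1.51]
linear now axes [-0.2  4.6  0.3]
turn [ 0.001 -0.     0.004] then linear [-0.2  4.6  0.3]
turn [-6.000e-03  3.141e+00  1.000e-03] then linear [ 0.2  4.6 -0.3]
```

View pics/l3.png

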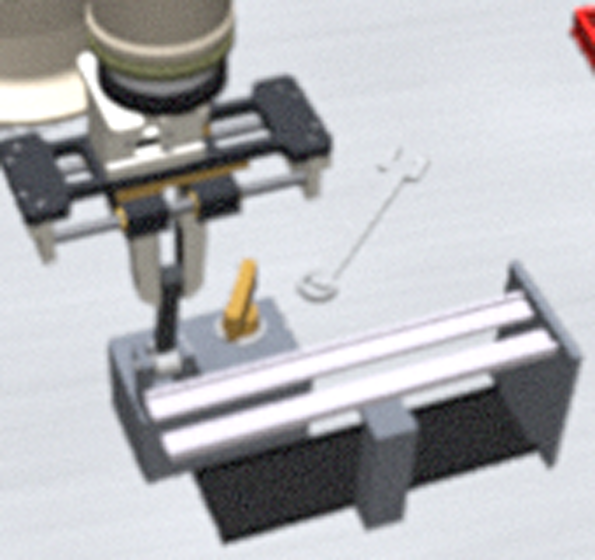

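Lever upright in the jaws. Continue the arc, ending a little before the stop.

```bash
python3 -m inch '{"grip":[-1,-1,-1,-1,-1,-1,-1,-1,-1,-1],"linear":[[-13.1,-0.5,0],[-13.1,1.4,0],[-12.8,3.2,0],[-12.3,5,0],[-11.5,6.6,0],[-10.5,8.1,0],[-9.3,9.5,0],[-7.8,10.6,0],[-6.3,11.6,0],[-4.5,12.3,0]],"turn":[[0,0,0],[0,0,0],[0,0,0],[0,0,0],[0,0,0],[0,0,0],[0,0,0],[0,0,0],[0,0,0],[0,0,0]]}'; python3 rel.py 433.6 16.2 139 97.1; python3 -c "
from h import *
snap('scene',230,100,400,260,3.5,'pics/l4.png')"
```

```text
time_s: 6.5
tcp_pos: [433.4, 14.8, 144.3]
orientation: [-0.705, 0.706, 0.042, -0.044]
contact_force: [-4.9, -10.2, 5.9]
gripper_width: 13.6
t 6.5 tcp [433.4  14.8 144.3] jawyaw 97.0 ydown [-0.003 -0.002 -1.   ] w 13.6 F [ -4.9 -10.2   5.9] j7 [-0.14  0.41 -0.03  2.33  0.04  0.41  1.49]
linear now axes [0.4 5.3 1.4]
turn [ 0.001 -0.002 -0.003] then linear [0.4 5.3 1.3]
turn [5.00e-03 3.14e+00 2.00e-03] then linear [-0.4  5.3 -1.3]
```

View pics/l4.png

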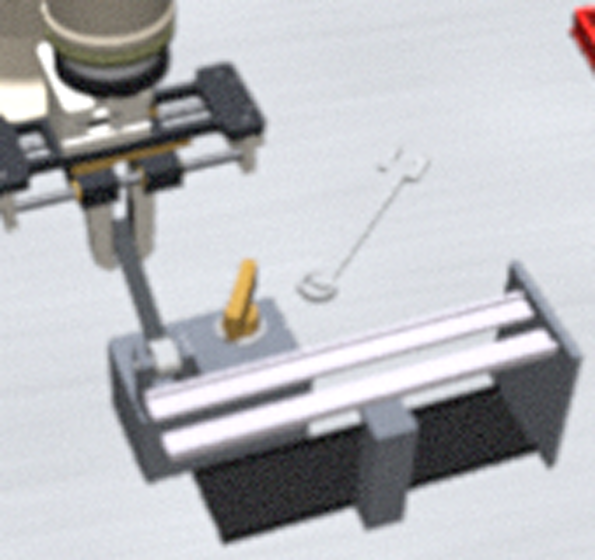

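```bash
python3 -m inch '{"grip":[-1,-1,0,0,0,0,0,0,0,0],"linear":[[-1,2,0],[-1,2,0],[0,0,0],[0,0,0],[0,-20,0],[0,-25,0],[0,-20,0],[0,0,0],[0,0,0],[0,0,0]],"turn":[[0,0,0],[0,0,0],[0,0,0],[0,0,0],[0,0,0],[0,0.1,0],[0,0.11,0],[0,0.11,0],[0,0.11,0],[0,0.11,0]]}'; python3 rel.py 464.5 95 104 66.5; python3 -c "
from h import *
snap('scene',230,100,400,260,3.5,'pics/l5.png')"
```

```text
time_s: 7.8
tcp_pos: [434.5, 17.1, 205.3]
orientation: [0.692, -0.691, 0.146, -0.147]
contact_force: [0.2, 0.6, 0.6]
gripper_width: 46.5
t 7.8 tcp [434.5  17.1 205.3] jawyaw 66.0 ydown [ 0.002  0.001 -1.   ] w 46.5 F [0.2 0.6 0.6] j7 [-0.26  0.3   0.12  2.27 -0.07  0.57  1.06]
linear now axes [ -4.4 101.5  83.2]
turn [-0.002 -0.008  0.001] then linear [ -3.6 101.3  83.4]
turn [-2.000e-03  3.133e+00 -3.000e-03] then linear [  3.6 101.3 -83.4]
```

View pics/l5.png

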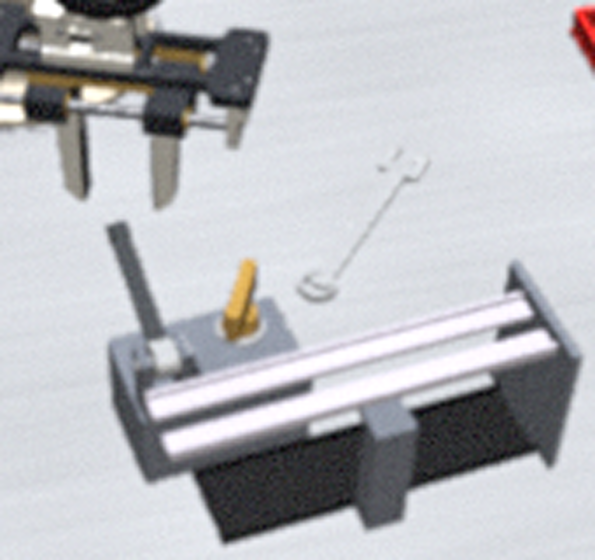

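```bash
python3 -m inch '{"grip":[0,0,0,0,0,0,0,-1,-1,-1],"linear":[[-2,0,40],[-2,5,43],[0,20,0],[0,25,0],[0,25,0],[0,18,0],[0,8,0],[0,0,0],[0,0,0],[0,0,0]],"turn":[[0,0,0],[0,0,0],[0,0,0],[0,0,0],[0,0,0],[0,0,0],[0,0,0],[0,0,0],[0,0,0],[0,0,0]]}'; python3 rel.py 464.5 95 104 7.1; python3 -c "
from h import *
snap('scene',230,100,400,260,3.5,'pics/n1.png')"
```

```text
time_s: 9.1
tcp_pos: [464.3, 93.9, 104.3]
orientation: [0.692, -0.692, 0.145, -0.146]
contact_force: [0.9, 0.5, -0.5]
gripper_width: 21.4
t 9.1 tcp [464.3  93.9 104.3] jawyaw 66.2 ydown [ 0.001  0.    -1.   ] w 21.4 F [ 0.9  0.5 -0.5] j7 [-0.37  0.52  0.07  2.28 -0.1   0.34  0.94]
linear now axes [-0.2  0.3  1.1]
turn [-1.000e-03  1.031e+00  0.000e+00] then linear [-1.1  0.3  0.4]
turn [ 1.00e-03 -2.11e+00  2.00e-03] then linear [ 1.1  0.3 -0.4]
```

View pics/n1.png

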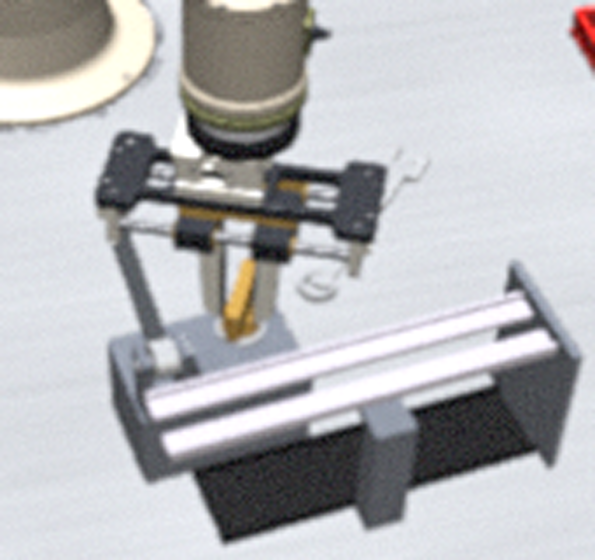

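```bash
python3 -m inch '{"grip":[-1,-1,-1,-1,-1,-1,-1,-1,-1,-1],"linear":[[0,0,0],[0,0,0],[0,0,0],[0,0,0],[0,0,0],[0,0,0],[0,0,0],[0,0,0],[0,0,0],[0,0,0]],"turn":[[0,0,0],[0,0,0],[0,0.13,0],[0,0.13,0],[0,0.13,0],[0,0.13,0],[0,0.13,0],[0,0.13,0],[0,0.13,0],[0,0.12,0]]}'; python3 rel.py 464.5 95 104 7.1
```

```text
time_s: 10.4
tcp_pos: [466.3, 96.4, 104.3]
orientation: [0.532, -0.528, 0.468, -0.469]
contact_force: [5.5, 10.4, -3.3]
gripper_width: 11.9
t 10.4 tcp [466.3  96.4 104.3] jawyaw 7.1 ydown [ 0.004  0.003 -1.   ] w 11.9 F [ 5.5 10.4 -3.3] j7 [-0.55  0.54  0.33  2.29 -0.49  0.37  0.31]
linear now axes [ 1.2  0.2 -2. ]
turn [-0.005 -0.    -0.002] then linear [ 1.2  0.3 -2. ]
turn [ 3.000e-03  3.141e+00 -7.000e-03] then linear [-1.2  0.3  2. ]
```

```bash
python3 -m inch '{"grip":[0,0,0,0,0,0,0,0,0,0],"linear":[[0,0,0],[0,0,0],[0,-20,0],[0,-35,0],[0,-40,0],[60,0,20],[60,0,20],[60,0,20],[60,0,20],[60,0,20]],"turn":[[0,0,0],[0,0,0],[0,0,0],[0,0,0],[0,0,0],[0,0,0],[0,0,0],[0,0,0],[0,0,0],[0,0,0]]}'; python3 rel.py 608 -210 200 22.8
```

```text
time_s: 11.65
tcp_pos: [599.0, -190.3, 198.6]
orientation: [-0.53, 0.53, -0.468, 0.467]
contact_force: [1.3, 1.6, 1.0]
gripper_width: 46.6
t 11.65 tcp [ 599.  -190.3  198.6] jawyaw 7.2 ydown [-0.001  0.    -1.   ] w 46.6 F [1.3 1.6 1. ] j7 [-0.09  0.56  0.47  1.88 -0.35  0.78  0.7 ]
linear now axes [20.7 -1.4  6.5]
turn [ 0.    -0.272 -0.   ] then linear [21.7 -1.4  0.7]
turn [1.000e-03 2.869e+00 1.000e-03] then linear [-21.7  -1.4  -0.7]
```

```bash
python3 -c "
from h import *
snap('top',160,150,460,275,2.6,'pics/t2.png')
snap('scene',90,140,400,300,2.5,'pics/s2.png')"
```

```text
(no output)
```

View pics/t2.png

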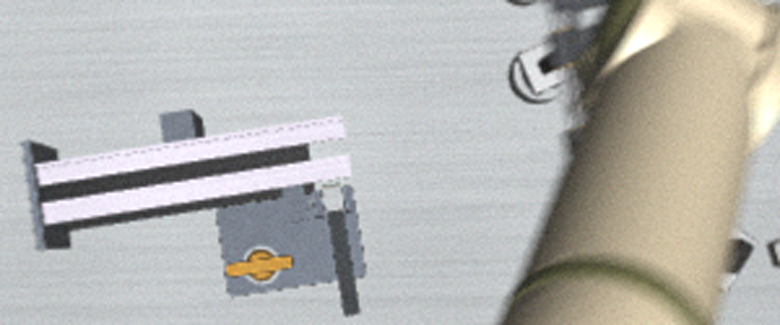

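View pics/s2.png

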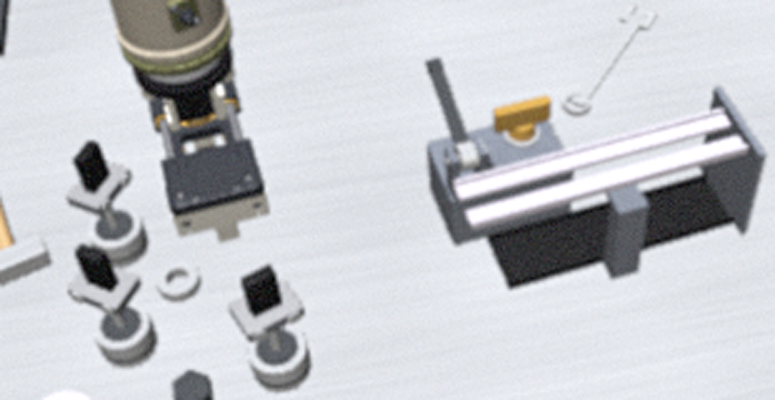

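```bash
python3 - <<'E'
from h import *
im=cv2.imread("pics/t2_full.png");hsv=cv2.cvtColor(im,cv2.COLOR_BGR2HSV)
m=cv2.inRange(hsv,(10,120,60),(30,255,255));m[:,:230]=0;m[:,300:]=0;m[:220]=0;m[275:]=0
ys,xs=np.nonzero(m);print(len(xs))
P=np.array([onz("top",(x,y),120)[:2] for x,y in zip(xs,ys)]);c=P.mean(0);w,V=np.linalg.eigh(np.cov(P.T));v=V[:,1];print("nut",c,np.degrees(np.arctan2(v[1],v[0]))%180)
a=cv2.convertScaleAbs(im,alpha=1.8,beta=10);crop(a,345,150,395,200,12,"pics/d1.png");crop(a,235,215,300,280,8,"pics/d0.png")
b=cv2.convertScaleAbs(cv2.imread("pics/s2_full.png"),alpha=1.8,beta=10);crop(b,165,235,225,300,9,"pics/d2.png")
E
```

```text
160
nut [465.06661958  95.31717235] 96.34561750163739
```

View pics/d1.png

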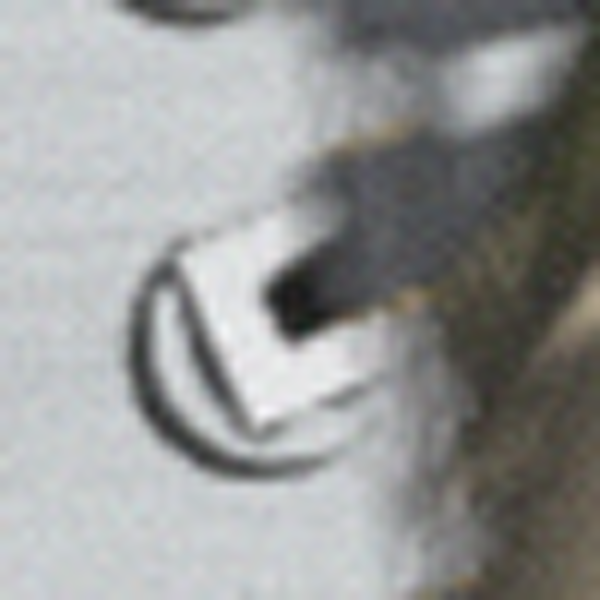

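View pics/d2.png

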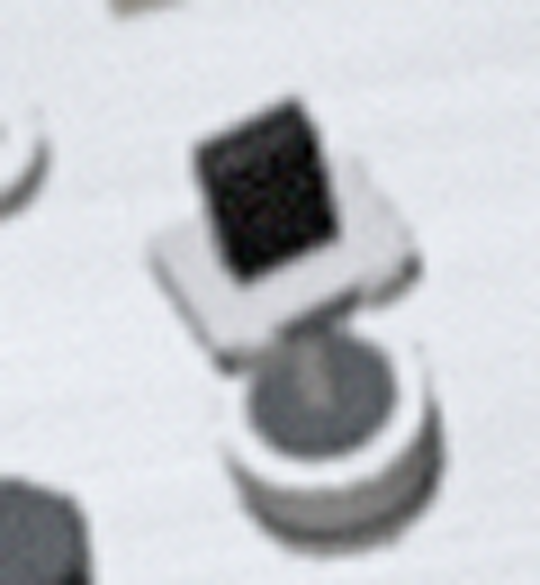

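View pics/d0.png

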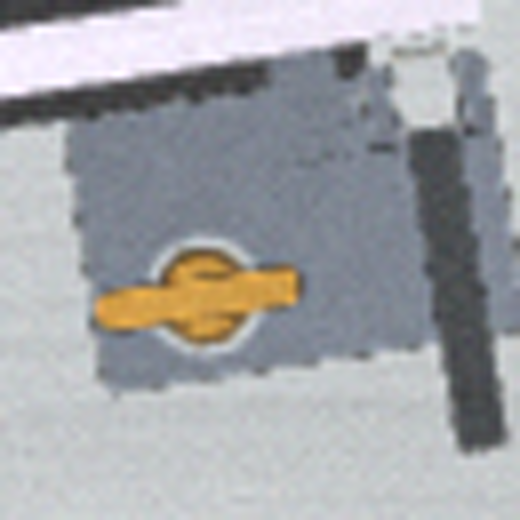

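```bash
python3 - <<'E'
from h import *
t=lambda u,v:onz("top",(345+(u+.5)/12-.5,150+(v+.5)/12-.5),104)
s=lambda u,v,z:onz("scene",(165+(u+.5)/9-.5,235+(v+.5)/9-.5),z)
a,b=t(178,255),t(255,425);c=t(383,375);e=t(285,208);print(a,b,np.linalg.norm(a-b))
d=lambda p,q:np.degrees(np.arctan2(*(q-p)[[1,0]]))
print("short",d(b,a),"long",d(b,c),d(a,e))
print("bush",s(325,397,36),"carr",(s(152,245,104)+s(415,258,104))/2)
A,B,C=s(152,245,104),s(228,357,104),s(415,258,104);print("scene short",d(B,A),"long",d(B,C),np.linalg.norm(A-B),np.linalg.norm(C-B))
n=np.radians(22.8);u=np.array([np.cos(n),np.sin(n),0]);v=np.array([-u[1],u[0],0])
print("from top corners ctr",(a+b)/2-28*v)
E
```

```text
[ 651.27718304 -146.7574737   104.        ] [ 616.94289966 -160.83132198  104.        ] 37.10682174866512
short 22.289046149403998 long -70.16369924004373 -67.72339730630073
bush [ 644.91684703 -178.83272885   36.        ] carr [ 646.36433132 -179.43388865  104.        ]
scene short -156.9024797248903 long 112.21935871421451 40.13534454421942 51.77025597402905
from top corners ctr [ 644.96047777 -179.60656609  104.        ]
```

```bash
python3 rel.py 645 -179.3 126 22.3
```

```text
t 11.75 tcp [ 599.6 -196.4  199. ] jawyaw 6.8 ydown [ 0.002 -0.005 -1.   ] w 46.3 F [-1.2  0.4 -0.2] j7 [-0.09  0.56  0.48  1.88 -0.35  0.78  0.7 ]
linear now axes [-12.  73.  47.]
turn [-0.    -0.271  0.005] then linear [ 1.4 73.  48.5]
turn [-7.00e-03  2.87e+00 -1.00e-03] then linear [ -1.4  73.  -48.5]
```

```bash
python3 -m inch '{"grip":[0,0,0,0,0,0,0,0,0,0],"linear":[[0,0,0],[0,0,0],[0,0,24],[1.4,0,24],[0,12,0],[0,20,0],[0,20,0],[0,15,0],[0,6,0],[0,0,0]],"turn":[[0,-0.135,0],[0,-0.135,0],[0,0,0],[0,0,0],[0,0,0],[0,0,0],[0,0,0],[0,0,0],[0,0,0],[0,0,0]]}'; python3 rel.py 645 -179.3 126 22.3;  python3 -c "
from h import *
snap('scene',140,200,260,310,5,'pics/e1.png')"
```

```text
time_s: 13.0
tcp_pos: [643.6, -171.1, 125.3]
orientation: [-0.588, 0.588, -0.392, 0.392]
contact_force: [0.3, -0.1, 0.3]
gripper_width: 46.2
t 13.0 tcp [ 643.6 -171.1  125.3] jawyaw 22.6 ydown [-0.001 -0.    -1.   ] w 46.2 F [ 0.3 -0.1  0.3] j7 [-0.05  0.68  0.35  1.84 -0.35  0.68  0.9 ]
linear now axes [ 8.1 -0.7 -1.8]
turn [ 0.001  0.006 -0.   ] then linear [ 8.2 -0.7 -1.8]
turn [-0.000e+00 -3.136e+00 -1.000e-03] then linear [-8.2 -0.7  1.8]
```

View pics/e1.png

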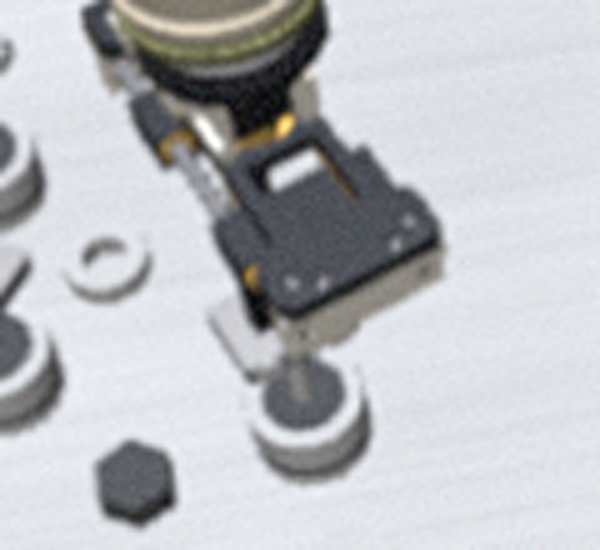

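```bash
python3 -m inch '{"grip":[0,0,-1,-1,-1,-1,-1,-1,-1,-1],"linear":[[4,0,-1],[4,0,-1],[0,0,0],[0,0,0],[0,0,0],[0,0,0],[0,0,0],[0,-10,0],[0,-25,0],[0,-25,0]],"turn":[[0,0,0],[0,0,0],[0,0,0],[0,0,0],[0,0,0],[0,0,0],[0,0,0],[0,0,0],[0,0,0],[0,0,0]]}'; python3 rel.py 581 -67.5 188 7.1;  python3 -c "
from h import *
snap('scene',140,170,290,310,4,'pics/e2.png')"
```

```text
time_s: 14.3
tcp_pos: [644.4, -178.8, 186.0]
orientation: [-0.588, 0.589, -0.393, 0.392]
contact_force: [-0.3, 0.3, -6.2]
gripper_width: 13.7
t 14.3 tcp [ 644.4 -178.8  186. ] jawyaw 22.6 ydown [-0.002  0.    -1.   ] w 13.7 F [-0.3  0.3 -6.2] j7 [-0.06  0.61  0.39  1.79 -0.31  0.8   0.88]
linear now axes [-127.1   -1.9  -15.7]
turn [ 0.002  0.271 -0.001] then linear [-118.3   -2.   -49.1]
turn [-1.000e-03 -2.871e+00 -2.000e-03] then linear [118.3  -2.   49.1]
```

View pics/e2.png

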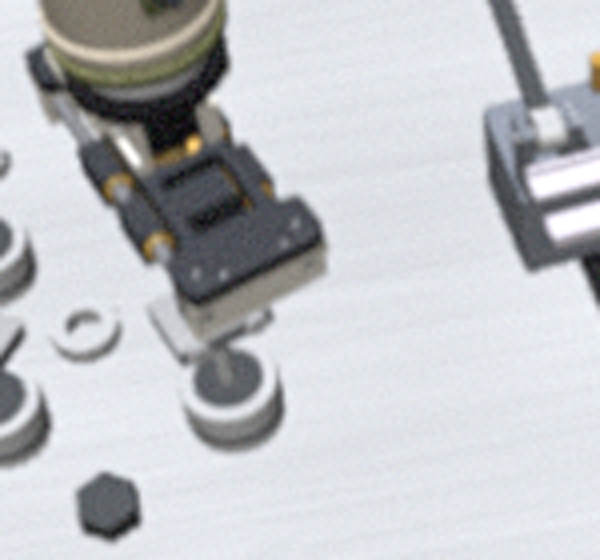

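```bash
python3 -m inch '{"grip":[-1,-1,-1,-1,-1,-1,-1,-1,-1,-1],"linear":[[0,0,0],[0,0,0],[-28,0,-12],[-30,0,-12],[-30,0,-12],[-30,0,-12],[0,10,0],[0,14,0],[0,14,0],[0,0,0]],"turn":[[0,0.09,0],[0,0.09,0],[0,0.09,0],[0,0,0],[0,0,0],[0,0,0],[0,0,0],[0,0,0],[0,0,0],[0,0,0]]}'; python3 rel.py 580.2 -61.4 148 7.1;  python3 -c "
from h import *
snap('scene',180,140,380,300,4,'pics/e3.png')
snap('top',160,130,360,280,4,'pics/e4.png')"
```

```text
time_s: 15.6
tcp_pos: [579.6, -70.2, 146.0]
orientation: [-0.529, 0.531, -0.469, 0.467]
contact_force: [0.5, -0.0, -5.8]
gripper_width: 14.2
t 15.6 tcp [579.6 -70.2 146. ] jawyaw 7.1 ydown [-0.003 -0.    -1.   ] w 14.2 F [ 0.5 -0.  -5.8] j7 [-0.27  0.58  0.44  2.02 -0.41  0.63  0.57]
linear now axes [-8.6 -2.   1.7]
turn [ 0.003 -0.    -0.   ] then linear [-8.6 -2.   1.7]
turn [0.    3.142 0.004] then linear [ 8.6 -2.  -1.7]
```

View pics/e3.png

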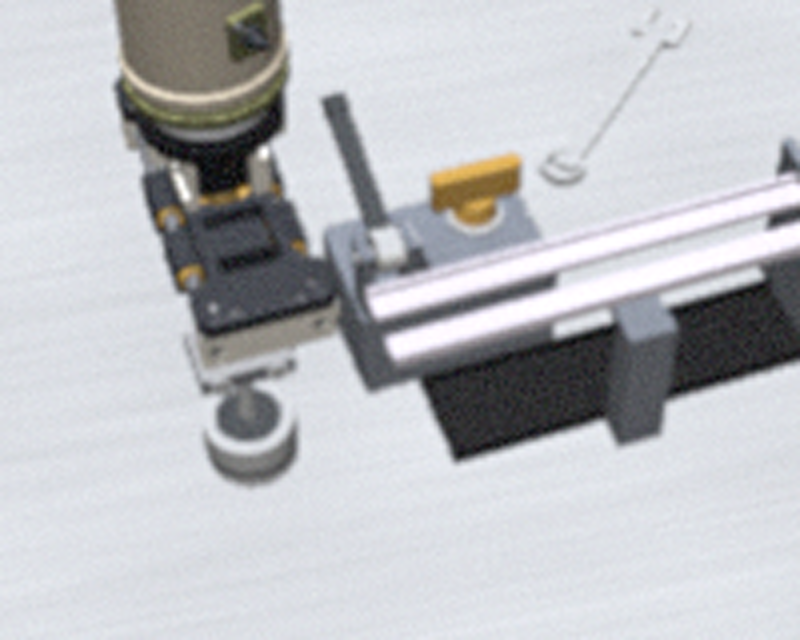

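View pics/e4.png

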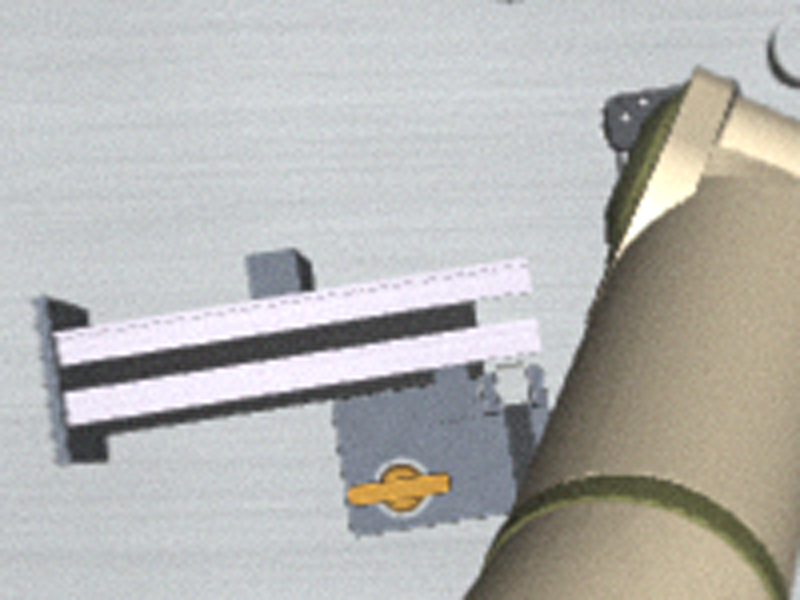

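```bash
python3 - <<'E'
from h import *
t=lambda u,v,z:onz("top",(160+(u+.5)/4-.5,130+(v+.5)/4-.5),z)
s=lambda u,v,z:onz("scene",(180+(u+.5)/4-.5,140+(v+.5)/4-.5),z)
print("mouth",t(535,306,110),"upper in/out",t(530,292,110),t(527,261,114),"lower",t(540,320,110),t(541,352,114))
b=s(249,418,57);print("bush",b,"tcp",env.observe()["tcp_pos"])
# rail centre line intersect from scene image at mouth
print("scene mouth inner", s(383,317,110),s(390,336,110),"outer",s(364,290,114),s(397,367,110))
m=np.array([571,13.]);u=np.array([.9924,.1232])
for n,p in dict(tcp=env.observe()["tcp_pos"][:2],bush=b[:2]).items():print(n,"rail x",np.dot(p-m,u))
E
```

```text
mouth [570.55246172  13.07051999 110.        ] upper in/out [578.91472926  15.79548164 110.        ] [596.96408352  17.12923284 114.        ] lower [562.19749421  10.34737226 110.        ] [543.1055727   10.35882326 114.        ]
bush [581.69180904 -70.18142172  57.        ] tcp [580.3633709  -70.18575331 147.32277346]
scene mouth inner [565.55201785  15.80126945 110.        ] [580.53116921  16.94619712 110.        ] outer [546.08917521   8.36192489 114.        ] [603.90191342  16.30139012 110.        ]
tcp rail x -0.9562755316748677
bush rail x 0.3626001310150939
```

```bash
python3 -m inch '{"grip":[-1,-1,-1,-1,-1,-1,-1,-1,-1,-1],"linear":[[-20,-1,1],[-20,0,0],[-10,0,0],[-8,0,0],[-8,0,0],[-8,0,0],[-8,0,0],[-8,0,0],[-8,0,0],[-8,0,0]],"turn":[[0,0,0],[0,0,0],[0,0,0],[0,0,0],[0,0,0],[0,0,0],[0,0,0],[0,0,0],[0,0,0],[0,0,0]]}'; python3 rel.py 541.4 251.2 148 7.1;  python3 -c "
from h import *
snap('scene',200,140,360,270,5,'pics/e5.png')"
```

```text
time_s: 16.95
tcp_pos: [568.0, 36.4, 148.7]
orientation: [0.53, -0.53, 0.468, -0.468]
contact_force: [0.3, 0.5, -6.4]
gripper_width: 13.5
t 16.95 tcp [568.   36.4 148.7] jawyaw 7.2 ydown [ 0. -0. -1.] w 13.5 F [ 0.3  0.5 -6.4] j7 [-0.47  0.57  0.46  2.06 -0.43  0.61  0.4 ]
linear now axes [-216.5    0.7    0.4]
turn [-0.     0.001  0.   ] then linear [-2.165e+02  7.000e-01  1.000e-01]
turn [ 0.   -3.14  0.  ] then linear [ 2.165e+02  7.000e-01 -1.000e-01]
```

View pics/e5.png

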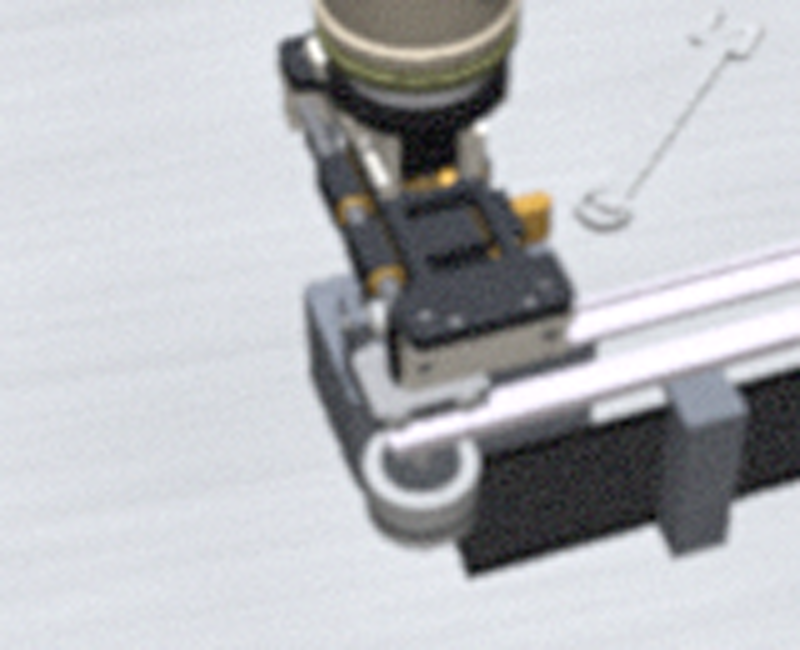

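```bash
python3 -m inch '{"grip":[-1,-1,-1,-1,-1,-1,-1,-1,-1,-1],"linear":[[-15,0,0],[-25,0,0],[-25,0,0],[-25,0,0],[-25,0,0],[-25,0,0],[-25,0,0],[-25,0,0],[-20,0,0],[-7,0,0]],"turn":[[0,0,0],[0,0,0],[0,0,0],[0,0,0],[0,0,0],[0,0,0],[0,0,0],[0,0,0],[0,0,0],[0,0,0]]}'; python3 rel.py 541.4 251.2 145 7.1;  python3 -c "
from h import *
snap('scene',230,140,410,270,4.4,'pics/e6.png')"
```

```text
time_s: 18.25
tcp_pos: [540.6, 252.9, 148.5]
orientation: [0.531, -0.531, 0.467, -0.467]
contact_force: [1.0, -0.4, -6.8]
gripper_width: 13.9
t 18.25 tcp [540.6 252.9 148.5] jawyaw 7.3 ydown [-0.  0. -1.] w 13.9 F [ 1.  -0.4 -6.8] j7 [-0.86  0.6   0.5   2.   -0.46  0.66  0.06]
linear now axes [1.8 3.5 0.6]
turn [ 0.     0.003 -0.   ] then linear [1.8 3.5 0.6]
turn [-0.    -3.138 -0.   ] then linear [-1.8  3.5 -0.6]
```

View pics/e6.png

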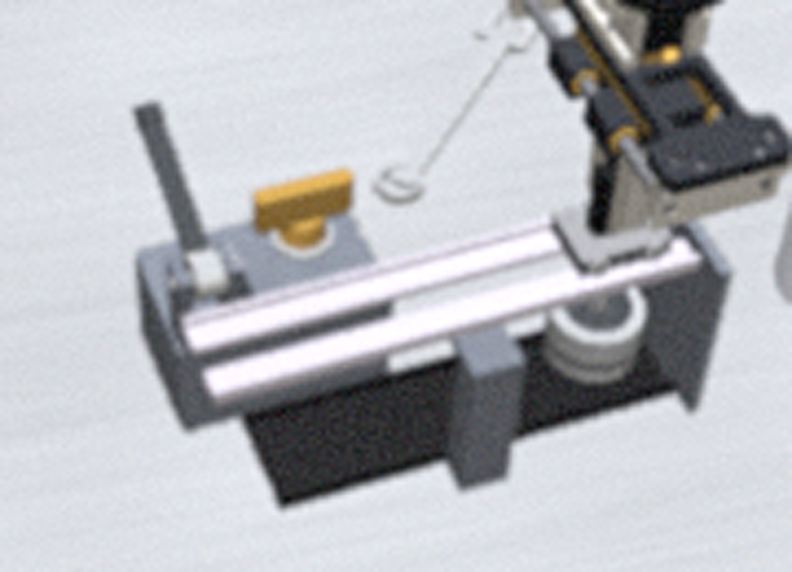

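```bash
python3 -m inch '{"grip":[-1,-1,-0.3,0,0,0,0,0,0,0],"linear":[[0,2,0],[0,1,0],[0,0,0],[0,0,0],[0,0,0],[0,-25,0],[0,-40,0],[50,-5,0],[50,0,0],[50,0,0]],"turn":[[0,0,0],[0,0,0],[0,0,0],[0,0,0],[0,0,0],[0,0,0],[0,0,0],[0,0,0],[0,0,0],[0,0,0]]}'; python3 rel.py 588 -324.5 200 -34.7;  python3 -c "
from h import *
snap('scene',90,140,410,300,2.5,'pics/e7.png')"
```

```text
time_s: 19.55
tcp_pos: [560.0, 101.1, 216.1]
orientation: [0.531, -0.53, 0.467, -0.468]
contact_force: [0.4, -0.3, 0.0]
gripper_width: 46.3
t 19.55 tcp [560.  101.1 216.1] jawyaw 7.2 ydown [ 0.001  0.    -1.   ] w 46.3 F [ 0.4 -0.3  0. ] j7 [-0.67  0.48  0.56  2.   -0.37  0.76  0.24]
linear now axes [425.7  16.  -25.6]
turn [-0.001  0.731 -0.001] then linear [334.   16.1 265.3]
turn [-1.00e-03 -2.41e+00  1.00e-03] then linear [-334.    16.1 -265.3]
```

View pics/e7.png

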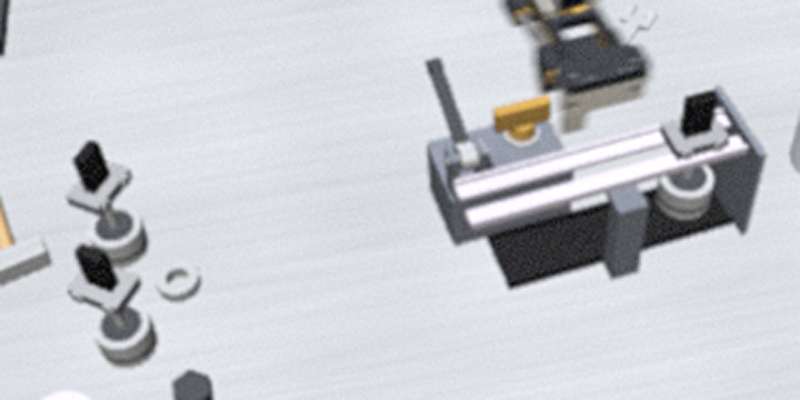

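```bash
python3 -m inch '{"grip":[0,0,0,0,0,0,0,0,0,0],"linear":[[35,0,-2],[55,0,-3],[55,0,-3],[55,0,-4],[55,0,-4],[55,0,-4],[55,0,-3],[45,0,-2],[15,0,0],[0,0,0]],"turn":[[0,0,0],[0,0,0],[0,0,0],[0,0,0],[0,0,0],[0,0,0],[0,0,0],[0,0,0],[0,0.18,0],[0,0.18,0]]}'; python3 -m inch '{"grip":[0,0,0,0,0,0,0,0,0,0],"linear":[[0,0,0],[0,0,0],[0,10,0],[0,10,0],[0,0,0],[0,0,0],[0,0,0],[0,0,0],[0,0,0],[0,0,0]],"turn":[[0,0.18,0],[0,0.19,0],[0,0,0],[0,0,0],[0,0,0],[0,0,0],[0,0,0],[0,0,0],[0,0,0],[0,0,0]]}';python3 rel.py 588 -324.5 126 -34.7;  python3 -c "
from h import *
snap('scene',90,160,250,300,4,'pics/f1.png')"
```

```text
time_s: 20.85
tcp_pos: [587.5, -324.7, 215.8]
orientation: [-0.435, 0.436, -0.557, 0.557]
contact_force: [0.1, 0.0, 0.5]
gripper_width: 46.4
time_s: 22.1
tcp_pos: [588.0, -322.4, 195.7]
orientation: [-0.329, 0.329, -0.626, 0.626]
contact_force: [-0.0, -0.1, 0.1]
gripper_width: 46.5
t 22.1 tcp [ 588.  -322.4  195.7] jawyaw -34.5 ydown [ 0. -0. -1.] w 46.5 F [-0.  -0.1  0.1] j7 [-0.01  0.67  0.71  1.8  -0.55  0.88  0.35]
linear now axes [ 1.7 69.7  1.2]
turn [-0.     0.003 -0.   ] then linear [ 1.7 69.7  1.2]
turn [-0.    -3.138  0.   ] then linear [-1.7 69.7 -1.2]
```

View pics/f1.png

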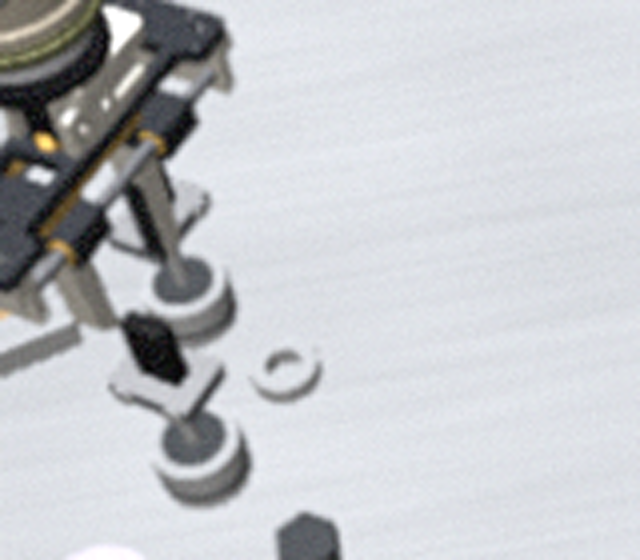

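```bash
python3 -m inch '{"grip":[0,0,0,0,0,0,-1,-1,-1,-1],"linear":[[1.7,10,1],[0,20,0],[0,20,0],[0,15,0],[0,5,0],[0,0,0],[0,0,0],[0,0,0],[0,0,0],[0,0,0]],"turn":[[0,0,0],[0,0,0],[0,0,0],[0,0,0],[0,0,0],[0,0,0],[0,0,0],[0,0,0],[0,0,0],[0,0,0]]}'; python3 rel.py 588 -324.5 126 -34.7;  python3 -c "
from h import *
snap('scene',90,180,190,280,5,'pics/f2.png')"
```

```text
time_s: 23.4
tcp_pos: [588.0, -324.4, 125.9]
orientation: [-0.329, 0.329, -0.626, 0.626]
contact_force: [0.7, -1.2, -1.5]
gripper_width: 14.0
t 23.4 tcp [ 588.  -324.4  125.9] jawyaw -34.5 ydown [ 0. -0. -1.] w 14.0 F [ 0.7 -1.2 -1.5] j7 [ 0.03  0.74  0.64  1.84 -0.62  0.77  0.41]
linear now axes [ 0.  -0.1  0. ]
turn [-0.     0.003 -0.   ] then linear [ 0.  -0.1  0. ]
turn [-0.000e+00 -3.138e+00  1.000e-03] then linear [-0.  -0.1 -0. ]
```

View pics/f2.png

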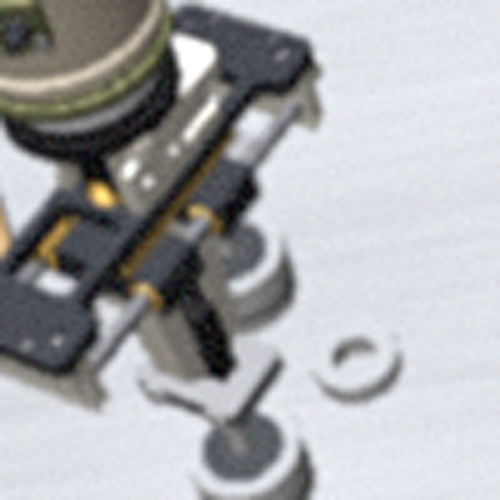

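```bash
python3 -m inch '{"grip":[-1,-1,-1,-1,-1,-1,-1,-1,-1,-1],"linear":[[0,0,0],[0,-10,0],[0,-25,0],[0,-25,0],[0,-5,0],[0,0,0],[0,0,0],[0,0,0],[0,0,0],[0,0,0]],"turn":[[0,0,0],[0,0,0],[0,0,0],[0,0,0],[0,-0.15,0],[0,-0.15,0],[0,-0.15,0],[0,-0.15,0],[0,-0.126,0],[0,0,0]]}'; python3 rel.py 580.2 -61.4 149 7.1
```

```text
time_s: 24.7
tcp_pos: [587.2, -324.5, 190.7]
orientation: [0.53, -0.53, 0.469, -0.468]
contact_force: [-0.5, -0.3, -5.7]
gripper_width: 14.0
t 24.7 tcp [ 587.2 -324.5  190.7] jawyaw 7.0 ydown [-0.001  0.001 -1.   ] w 14.0 F [-0.5 -0.3 -5.7] j7 [ 0.11  0.62  0.49  1.79 -0.39  0.83  0.91]
linear now axes [-262.    41.8   25.1]
turn [ 0.    -0.002 -0.001] then linear [-261.9   41.7   25.5]
turn [1.00e-03 3.14e+00 1.00e-03] then linear [261.9  41.7 -25.5]
```

```bash
python3 -m inch '{"grip":[-1,-1,-1,-1,-1,-1,-1,-1,-1,-1],"linear":[[-25,0,3],[-40,0,4],[-45,0,4],[-45,0,4],[-45,0,4],[-40,0,4],[-22,10,2],[0,16,0],[0,16,0],[0,0,0]],"turn":[[0,0,0],[0,-0.002,0],[0,0,0],[0,0,0],[0,0,0],[0,0,0],[0,0,0],[0,0,0],[0,0,0],[0,0,0]]}'; python3 rel.py 580.2 -61.4 149 7.1;  python3 -c "
from h import *
snap('scene',180,140,380,300,4,'pics/f3.png')"
```

```text
time_s: 25.95
tcp_pos: [579.0, -62.9, 147.0]
orientation: [-0.529, 0.531, -0.469, 0.468]
contact_force: [-0.5, 0.0, -5.8]
gripper_width: 13.7
t 25.95 tcp [579.  -62.9 147. ] jawyaw 7.0 ydown [-0.003 -0.001 -1.   ] w 13.7 F [-0.5  0.  -5.8] j7 [-0.31  0.59  0.48  2.03 -0.44  0.63  0.59]
linear now axes [-1.4 -2.   1.4]
turn [ 0.003 -0.001  0.   ] then linear [-1.4 -2.   1.4]
turn [-1.000e-03  3.141e+00  5.000e-03] then linear [ 1.4 -2.  -1.4]
```

View pics/f3.png

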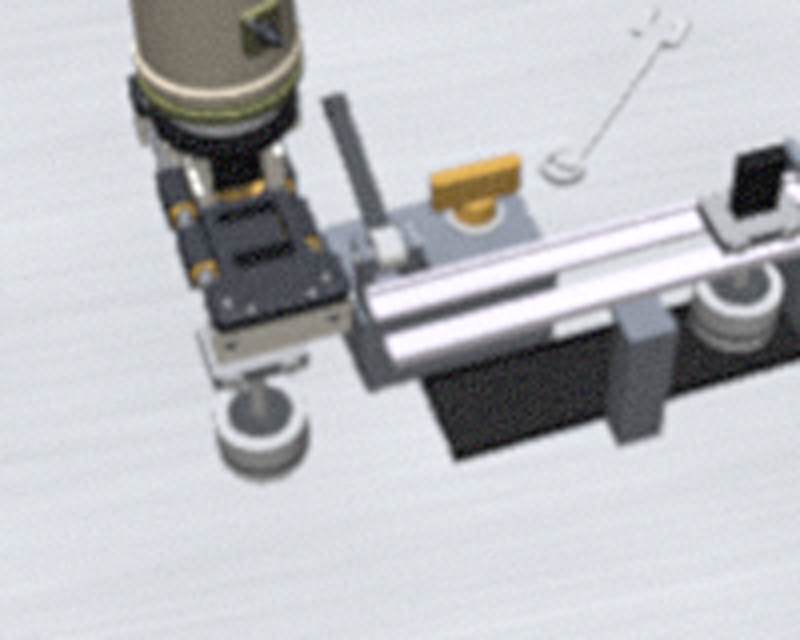

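```bash
python3 -m inch '{"grip":[-1,-1,-1,-1,-1,-1,-1,-1,-1,-1],"linear":[[0,-1,0.5],[-20,0,0],[-15,0,0],[-8,0,0],[-8,0,0],[-8,0,0],[-8,0,0],[-8,0,0],[-8,0,0],[-4,0,0]],"turn":[[0,0,0],[0,0,0],[0,0,0],[0,0,0],[0,0,0],[0,0,0],[0,0,0],[0,0,0],[0,0,0],[0,0,0]]}'; python3 rel.py 549.3 187.7 149 7.1;  python3 -c "
from h import *
snap('scene',200,140,360,270,5,'pics/f5.png')"
```

```text
time_s: 27.25
tcp_pos: [569.5, 25.7, 149.6]
orientation: [0.531, -0.53, 0.468, -0.467]
contact_force: [-0.1, 0.4, -5.5]
gripper_width: 14.1
t 27.25 tcp [569.5  25.7 149.6] jawyaw 7.2 ydown [-0.  0. -1.] w 14.1 F [-0.1  0.4 -5.5] j7 [-0.48  0.57  0.5   2.06 -0.46  0.62  0.46]
linear now axes [-163.3    0.6    0.4]
turn [ 0.     0.002 -0.   ] then linear [-163.3    0.6    0. ]
turn [-0.    -3.139 -0.   ] then linear [163.3   0.6  -0. ]
```

View pics/f5.png

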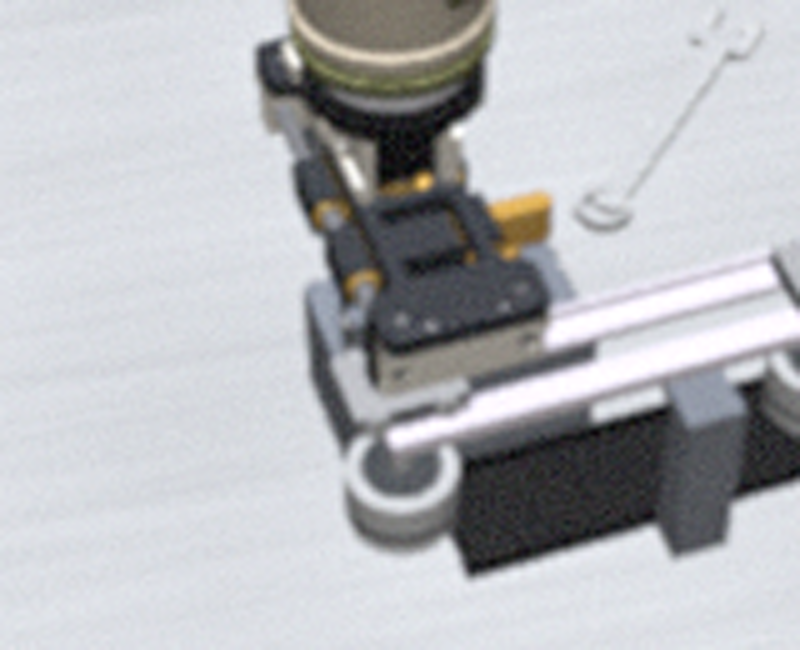

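```bash
python3 -m inch '{"grip":[-1,-1,-1,-1,-1,-1,-1,-1,-1,-1],"linear":[[-13,0,0],[-22,0,0],[-24,0,0],[-24,0,0],[-24,0,0],[-24,0,0],[-20,0,0],[-10,0,0],[0,2,0],[0,1.3,0]],"turn":[[0,0,0],[0,0,0],[0,0,0],[0,0,0],[0,0,0],[0,0,0],[0,0,0],[0,0,0],[0,0,0],[0,0,0]]}'; python3 rel.py 549.3 187.7 146 7.1;  python3 -c "
from h import *
snap('scene',230,140,410,270,4.4,'pics/f6.png')"
```

```text
time_s: 28.55
tcp_pos: [549.5, 183.7, 146.3]
orientation: [-0.53, 0.53, -0.468, 0.468]
contact_force: [0.5, -0.7, -6.1]
gripper_width: 13.5
t 28.55 tcp [549.5 183.7 146.3] jawyaw 7.1 ydown [ 0.    -0.001 -1.   ] w 13.5 F [ 0.5 -0.7 -6.1] j7 [-0.77  0.59  0.52  2.04 -0.49  0.63  0.2 ]
linear now axes [-4.   0.3  0.3]
turn [-0.     0.     0.001] then linear [-4.   0.3  0.3]
turn [ 1.000e-03 -3.141e+00  0.000e+00] then linear [ 4.   0.3 -0.3]
```

View pics/f6.png

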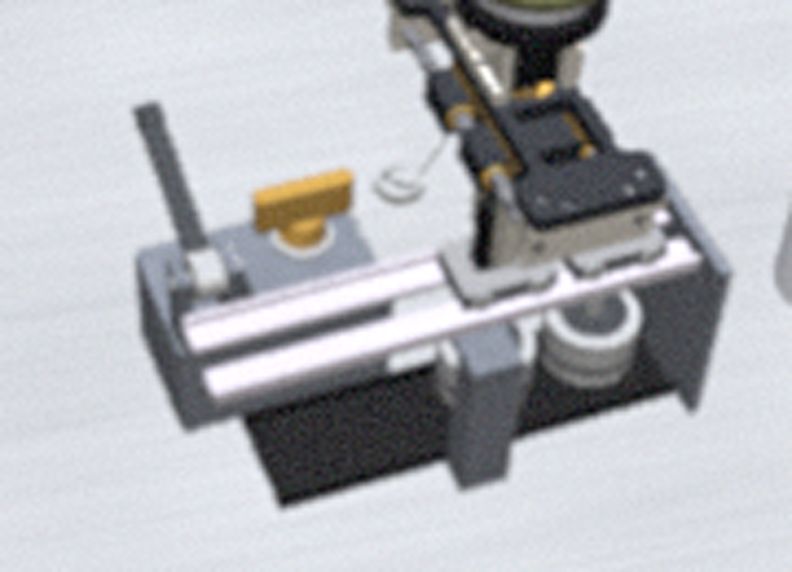

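```bash
python3 -m inch '{"grip":[-1,-0.3,0,0,0,0,0,0,0,0],"linear":[[0,0.5,0],[0,0,0],[0,0,0],[0,0,0],[0,-25,0],[0,-40,0],[30,-5,0],[55,0,-10],[55,0,-10],[55,0,-10]],"turn":[[0,0,0],[0,0,0],[0,0,0],[0,0,0],[0,0,0],[0,0,0],[0,0,0],[0,0,0],[0,0,0],[0,0,0]]}'; python3 rel.py 461.5 -328.7 200 53.1;  python3 -c "
from h import *
snap('scene',90,140,410,300,2.5,'pics/f7.png')"
```

```text
time_s: 29.85
tcp_pos: [544.0, -14.0, 216.2]
orientation: [0.531, -0.53, 0.467, -0.468]
contact_force: [0.4, -0.1, 0.5]
gripper_width: 46.6
t 29.85 tcp [544.  -14.  216.2] jawyaw 7.2 ydown [ 0.001  0.    -1.   ] w 46.6 F [ 0.4 -0.1  0.5] j7 [-0.5   0.46  0.6   2.06 -0.38  0.73  0.46]
linear now axes [ 301.8   16.1 -121.4]
turn [-0.001 -0.801  0.   ] then linear [ 123.    16.2 -301.2]
turn [-0.000e+00  2.341e+00 -1.000e-03] then linear [-123.    16.2  301.2]
```

View pics/f7.png

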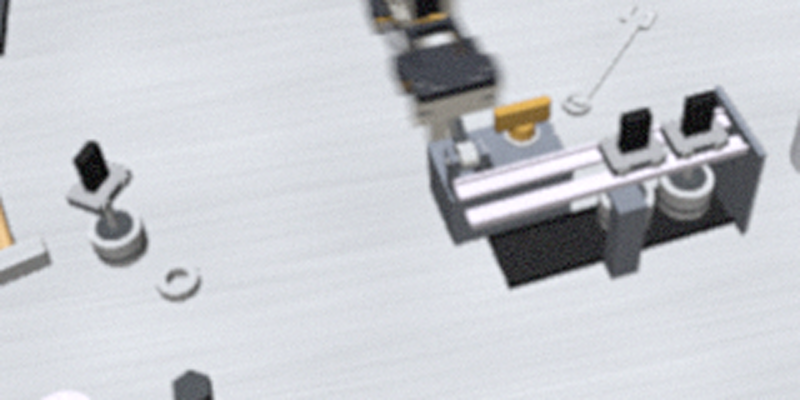

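```bash
python3 -m inch '{"grip":[0,0,0,0,0,0,0,0,0,0],"linear":[[40,0,-16],[50,0,-20],[50,0,-20],[50,0,-20],[50,0,-20],[40,0,-16],[22,0,-9],[0,0,0],[0,0,0],[0,0,0]],"turn":[[0,0,0],[0,0,0],[0,0,0],[0,0,0],[0,0,0],[0,0,0],[0,-0.15,0],[0,-0.17,0],[0,-0.17,0],[0,-0.17,0]]}'; python3 -m inch '{"grip":[0,0,0,0,0,0,0,0,0,0],"linear":[[0,0,0],[0,10,0],[0,10,0],[0,0,0],[0,0,0],[0,0,0],[0,0,0],[0,0,0],[0,0,0],[0,0,0]],"turn":[[0,-0.14,0],[0,0,0],[0,0,0],[0,0,0],[0,0,0],[0,0,0],[0,0,0],[0,0,0],[0,0,0],[0,0,0]]}';python3 rel.py 461.5 -328.7 126 53.1;  python3 -c "
from h import *
snap('scene',70,140,230,280,4,'pics/g1.png')"
```

```text
time_s: 31.15
tcp_pos: [461.9, -327.3, 216.0]
orientation: [-0.654, 0.654, -0.269, 0.269]
contact_force: [-0.4, 0.0, -0.1]
gripper_width: 46.4
time_s: 32.4
tcp_pos: [461.8, -327.2, 195.9]
orientation: [0.671, -0.671, 0.224, -0.224]
contact_force: [0.5, 0.2, -0.4]
gripper_width: 46.3
t 32.4 tcp [ 461.8 -327.2  195.9] jawyaw 53.0 ydown [ 0.  0. -1.] w 46.3 F [ 0.5  0.2 -0.4] j7 [ 0.3   0.47  0.31  2.02 -0.22  0.68  1.68]
linear now axes [ 0.6 69.9 -1.4]
turn [-0.    -0.001  0.   ] then linear [ 0.6 69.9 -1.4]
turn [-0.    3.14 -0.  ] then linear [-0.6 69.9  1.4]
```

View pics/g1.png

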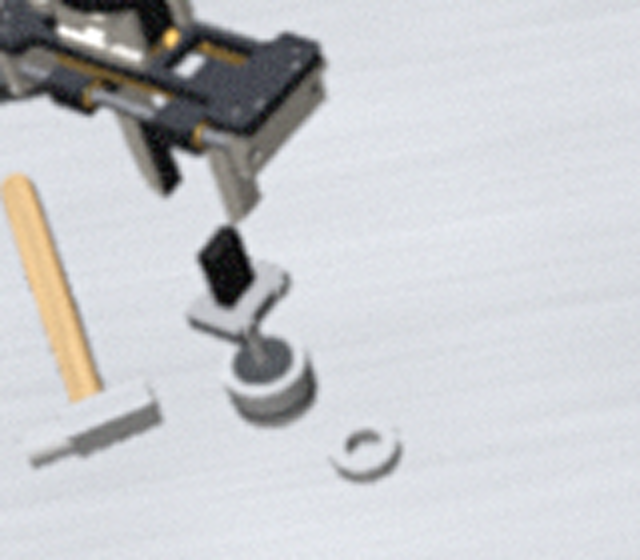

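```bash
python3 -m inch '{"grip":[0,0,0,0,0,0,-1,-1,-1,-1],"linear":[[0.6,10,-1],[0,20,0],[0,20,0],[0,15,0],[0,5,0],[0,0,0],[0,0,0],[0,0,0],[0,0,0],[0,0,0]],"turn":[[0,0,0],[0,0,0],[0,0,0],[0,0,0],[0,0,0],[0,0,0],[0,0,0],[0,0,0],[0,0,0],[0,0,0]]}'; python3 rel.py 461.5 -328.7 126 53.1;  python3 -c "
from h import *
snap('scene',70,160,190,280,5,'pics/g2.png')"
```

```text
time_s: 33.7
tcp_pos: [461.9, -328.5, 126.1]
orientation: [-0.671, 0.671, -0.224, 0.224]
contact_force: [0.2, 0.5, -0.4]
gripper_width: 13.6
t 33.7 tcp [ 461.9 -328.5  126.1] jawyaw 53.0 ydown [ 0.001 -0.    -1.   ] w 13.6 F [ 0.2  0.5 -0.4] j7 [ 0.34  0.57  0.26  2.07 -0.27  0.53  1.72]
linear now axes [-0.2  0.1 -0.4]
turn [-0.    -0.001  0.001] then linear [-0.2  0.1 -0.4]
turn [-1.00e-03  3.14e+00 -0.00e+00] then linear [0.2 0.1 0.4]
```

View pics/g2.png

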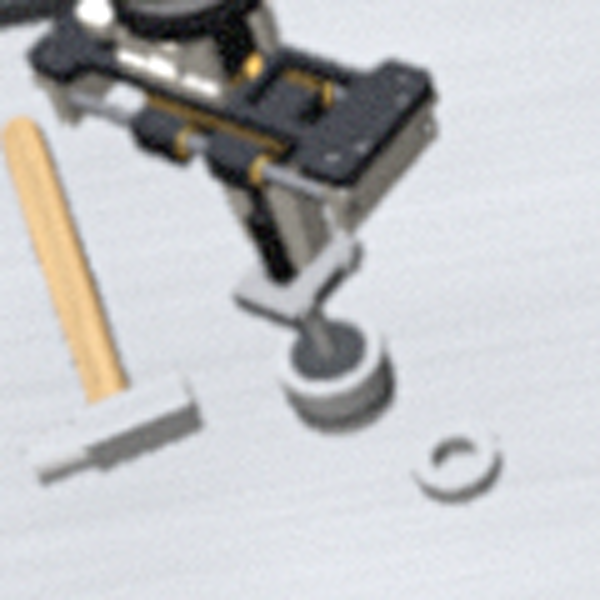

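```bash
python3 -m inch '{"grip":[-1,-1,-1,-1,-1,-1,-1,-1,-1,-1],"linear":[[0,0,0],[0,-10,0],[0,-25,0],[0,-25,0],[0,-5,0],[0,0,0],[0,0,0],[0,0,0],[0,0,0],[0,0,0]],"turn":[[0,0,0],[0,0,0],[0,0,0],[0,0,0],[0,0.15,0],[0,0.17,0],[0,0.17,0],[0,0.17,0],[0,0.14,0],[0,0,0]]}'; python3 rel.py 580.2 -61.4 149 7.1
```

```text
time_s: 35.0
tcp_pos: [461.5, -327.9, 190.9]
orientation: [-0.531, 0.531, -0.468, 0.467]
contact_force: [-0.4, -0.3, -3.1]
gripper_width: 13.7
t 35.0 tcp [ 461.5 -327.9  190.9] jawyaw 7.3 ydown [-0.001  0.    -1.   ] w 13.7 F [-0.4 -0.3 -3.1] j7 [ 0.14  0.51  0.55  2.03 -0.41  0.7   1.08]
linear now axes [-249.3   41.8  151.5]
turn [ 0.001  0.003 -0.   ] then linear [-249.8   41.9  150.7]
turn [-1.000e-03 -3.139e+00 -1.000e-03] then linear [ 249.8   41.9 -150.7]
```

```bash
python3 -m inch '{"grip":[-1,-1,-1,-1,-1,-1,-1,-1,-1,-1],"linear":[[-20,0,12],[-40,0,24],[-45,0,27],[-45,0,27],[-40,0,25],[-35,0,21],[-20,10,12],[-5,16,3],[0,14,0],[0,0,0]],"turn":[[0,0.003,0],[0,0,0],[0,0,0],[0,0,0],[0,0,0],[0,0,0],[0,0,0],[0,0,0],[0,0,0],[0,0,0]]}'; python3 rel.py 580.2 -61.4 149 7.1;  python3 -c "
from h import *
snap('scene',180,140,380,300,4,'pics/g3.png')"
```

```text
time_s: 36.25
tcp_pos: [579.4, -63.6, 149.4]
orientation: [-0.528, 0.53, -0.47, 0.468]
contact_force: [0.3, 0.1, -4.0]
gripper_width: 14.3
t 36.25 tcp [579.4 -63.6 149.4] jawyaw 6.9 ydown [-0.003 -0.001 -1.   ] w 14.3 F [ 0.3  0.1 -4. ] j7 [-0.35  0.59  0.54  2.03 -0.49  0.65  0.64]
linear now axes [-2.1  0.4  1. ]
turn [ 0.003 -0.004  0.   ] then linear [-2.1  0.4  1. ]
turn [-1.000e-03  3.138e+00  5.000e-03] then linear [ 2.1  0.4 -1. ]
```

View pics/g3.png

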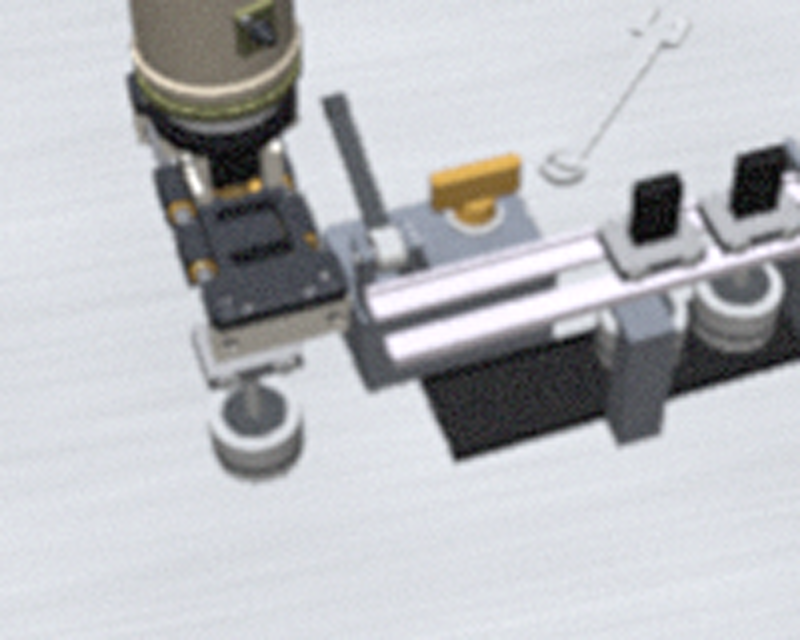

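```bash
python3 -m inch '{"grip":[-1,-1,-1,-1,-1,-1,-1,-1,-1,-1],"linear":[[0,1,0.5],[-20,0,0],[-15,0,0],[-8,0,0],[-8,0,0],[-8,0,0],[-8,0,0],[-8,0,0],[-8,0,0],[-4,0,0]],"turn":[[0,0,0],[0,0,0],[0,0,0],[0,0,0],[0,0,0],[0,0,0],[0,0,0],[0,0,0],[0,0,0],[0,0,0]]}'; python3 rel.py 558.2 116.2 148.5 7.1;  python3 -c "
from h import *
snap('scene',200,140,360,270,5,'pics/g5.png')"
```

```text
time_s: 37.55
tcp_pos: [570.7, 25.3, 149.8]
orientation: [0.53, -0.53, 0.468, -0.468]
contact_force: [0.4, -0.3, -4.1]
gripper_width: 14.2
t 37.55 tcp [570.7  25.3 149.8] jawyaw 7.1 ydown [-0.  0. -1.] w 14.2 F [ 0.4 -0.3 -4.1] j7 [-0.51  0.58  0.55  2.05 -0.51  0.64  0.51]
linear now axes [-91.8   1.3  -1.3]
turn [ 0.    -0.001 -0.   ] then linear [-91.8   1.3  -1.2]
turn [0.    3.141 0.   ] then linear [91.8  1.3  1.2]
```

View pics/g5.png

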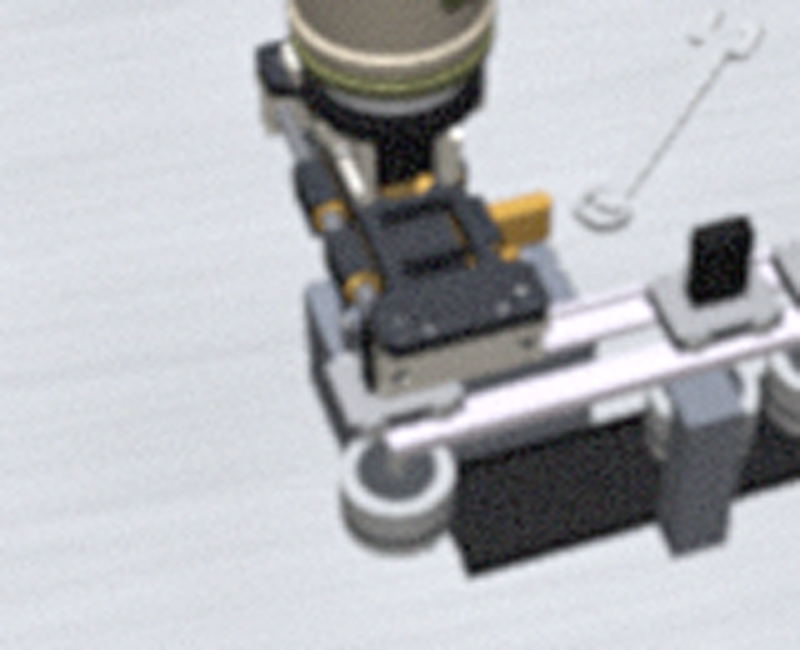

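```bash
python3 -m inch '{"grip":[-1,-1,-1,-1,-1,-1,-1,-1,-1,-1],"linear":[[-8,0,-0.6],[-14,0,-0.6],[-15,0,0],[-15,0,0],[-15,0,0],[-13,0,0],[-8,0,0],[-3,1,0],[0,2,0],[0,1,0]],"turn":[[0,0,0],[0,0,0],[0,0,0],[0,0,0],[0,0,0],[0,0,0],[0,0,0],[0,0,0],[0,0,0],[0,0,0]]}'; python3 -m inch '{"grip":[-1,-0.3,0,0,0,0,0,0,0,0],"linear":[[0,0.5,0],[0,0,0],[0,0,0],[0,0,0],[0,-25,0],[0,-40,0],[0,-20,0],[20,0,-40],[20,0,-50],[20,0,-50]],"turn":[[0,0,0],[0,0,0],[0,0,0],[0,0,0],[0,0,0],[0,0,0],[0,0,0],[0,0,0],[0,0,0],[0,0,0]]}'; python3 rel.py 430 15 200 97.1;  python3 -c "
from h import *
snap('scene',210,100,410,270,4,'pics/g7.png')
snap('top',140,150,340,290,4,'pics/g8.png')"
```

```text
time_s: 38.85
tcp_pos: [558.5, 114.2, 146.1]
orientation: [0.53, -0.529, 0.469, -0.469]
contact_force: [-3.6, -0.4, 10.1]
gripper_width: 13.7
time_s: 40.1
tcp_pos: [425.5, 37.3, 230.3]
orientation: [0.53, -0.53, 0.468, -0.469]
contact_force: [0.7, -1.1, -0.5]
gripper_width: 46.3
t 40.1 tcp [425.5  37.3 230.3] jawyaw 7.0 ydown [ 0. -0. -1.] w 46.3 F [ 0.7 -1.1 -0.5] j7 [-0.78  0.31  0.73  2.28 -0.34  0.66  0.32]
linear now axes [22.7 30.3  1.7]
turn [-0.    -1.572  0.   ] then linear [  1.7  30.3 -22.7]
turn [-0.     1.569 -0.   ] then linear [-1.7 30.3 22.7]
```

View pics/g7.png

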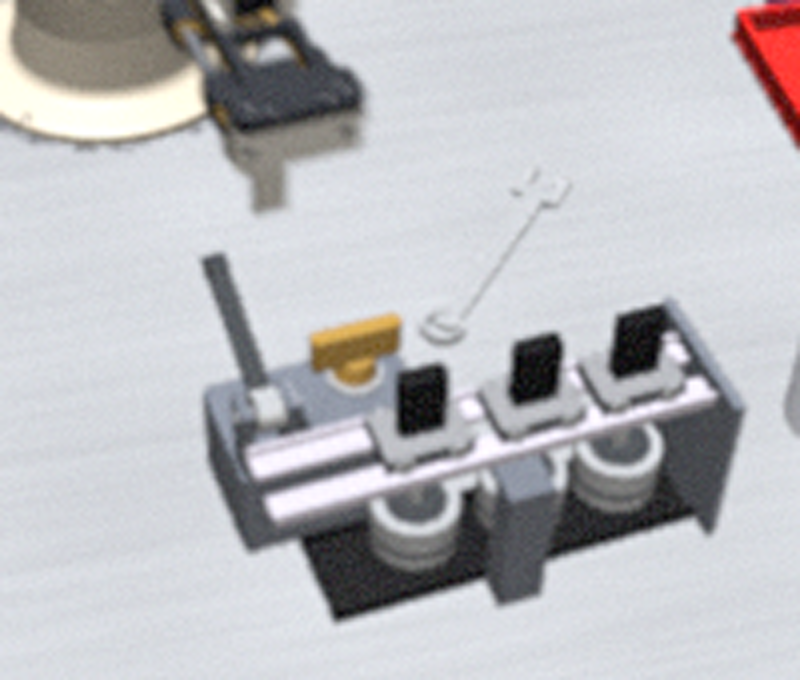

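View pics/g8.png

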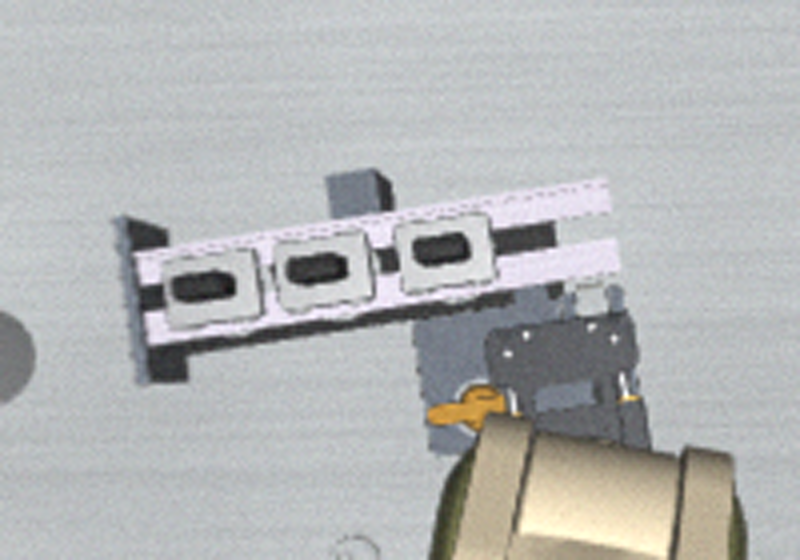

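```bash
python3 -m inch '{"grip":[0,0,0,0,0,0,0,0,0,0],"linear":[[0,0,0],[0,0,0],[0,0,0],[0,0,0],[0,0,0],[0,0,0],[0,0,0],[0,0,0],[0,0,0],[0,0,0]],"turn":[[0,-0.16,0],[0,-0.175,0],[0,-0.175,0],[0,-0.175,0],[0,-0.175,0],[0,-0.175,0],[0,-0.175,0],[0,-0.175,0],[0,-0.175,0],[0,-0.012,0]]}'; python3 rel.py 434 16 141 97.1;  python3 -c "
from h import *
snap('scene',210,100,410,270,4,'pics/k1.png')"
```

```text
time_s: 41.45
tcp_pos: [427.4, 38.1, 230.4]
orientation: [0.706, -0.706, -0.044, 0.043]
contact_force: [-0.4, 1.0, 0.3]
gripper_width: 46.7
t 41.45 tcp [427.4  38.1 230.4] jawyaw 97.0 ydown [ 0.  0. -1.] w 46.7 F [-0.4  1.   0.3] j7 [-0.45  0.26  0.29  2.26 -0.12  0.64  1.62]
linear now axes [  3.8  89.4 -22.8]
turn [-0.    -0.001  0.   ] then linear [  3.8  89.4 -22.8]
turn [-1.00e-03  3.14e+00 -0.00e+00] then linear [-3.8 89.4 22.8]
```

View pics/k1.png

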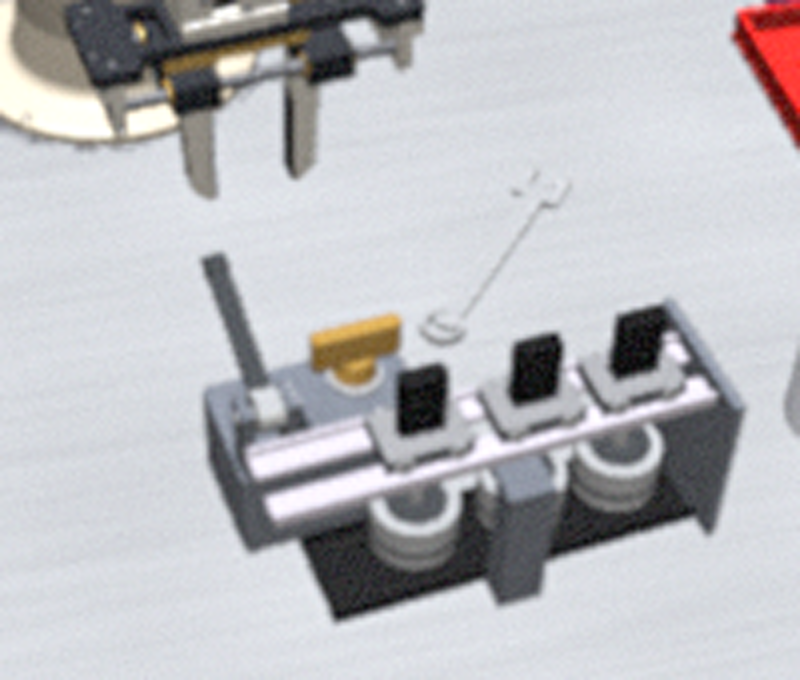

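```bash
python3 -m inch '{"grip":[0,0,0,0,0,0,0,-1,-1,-1],"linear":[[2,5,-12],[2,15,-11],[0,20,0],[0,20,0],[0,20,0],[0,9,0],[0,0,0],[0,0,0],[0,0,0],[0,0,0]],"turn":[[0,0,0],[0,0,0],[0,0,0],[0,0,0],[0,0,0],[0,0,0],[0,0,0],[0,0,0],[0,0,0],[0,0,0]]}'; python3 rel.py 434 16 141 97.1;  python3 -c "
from h import *
snap('scene',210,100,410,270,4,'pics/k2.png')
t=2.9-np.arange(0,21)*0.145
print(np.c_[92*np.diff(np.cos(t)),-92*np.diff(np.sin(t))].round(1).tolist())"
```

```text
time_s: 42.75
tcp_pos: [433.9, 15.9, 141.8]
orientation: [0.706, -0.706, -0.044, 0.043]
contact_force: [0.8, -0.8, -0.9]
gripper_width: 21.3
t 42.75 tcp [433.9  15.9 141.8] jawyaw 97.1 ydown [ 0.001  0.    -1.   ] w 21.3 F [ 0.8 -0.8 -0.9] j7 [-0.32  0.42  0.21  2.34 -0.23  0.39  1.78]
linear now axes [0.1 0.8 0.1]
turn [-0.    -0.     0.001] then linear [0.1 0.8 0.1]
turn [-1.000e-03  3.141e+00 -0.000e+00] then linear [-0.1  0.8 -0.1]
[[4.1, -12.7], [5.9, -11.9], [7.6, -11.0], [9.1, -9.8], [10.4, -8.3], [11.5, -6.8], [12.3, -5.0], [12.9, -3.2], [13.3, -1.3], [13.3, 0.6], [13.1, 2.6], [12.6, 4.4], [11.8, 6.2], [10.8, 7.8], [9.5, 9.3], [8.1, 10.6], [6.5, 11.6], [4.7, 12.5], [2.9, 13.0], [1.0, 13.3]]
```

View pics/k2.png

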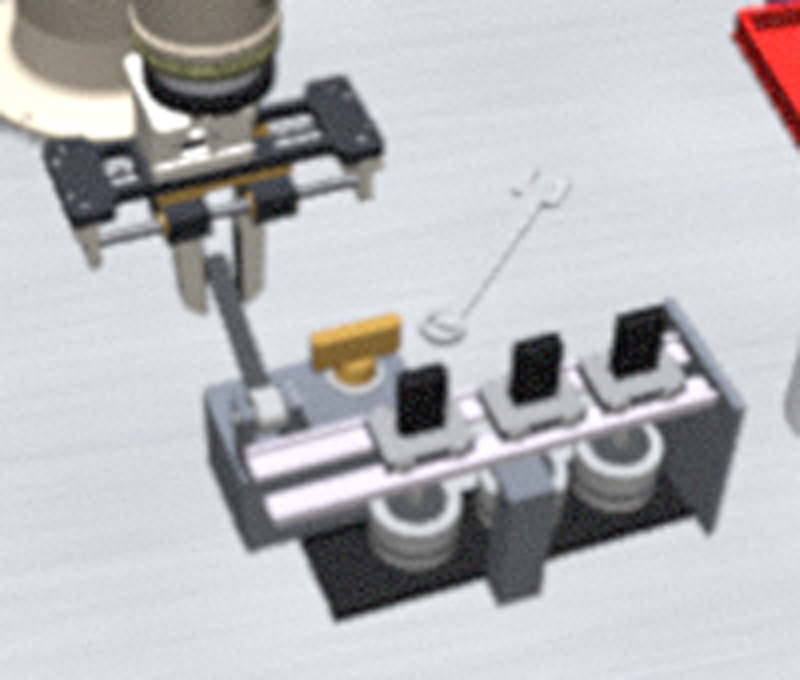

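```bash
python3 -m inch '{"grip":[-1,-1,-1,-1,-1,-1,-1,-1,-1,-1],"linear":[[0,0,0],[0,0,0],[4.1,-12.7,0],[5.9,-11.9,0],[7.6,-11,0],[9.1,-9.8,0],[10.4,-8.3,0],[11.5,-6.8,0],[12.3,-5,0],[12.9,-3.2,0]],"turn":[[0,0,0],[0,0,0],[0,0,0],[0,0,0],[0,0,0],[0,0,0],[0,0,0],[0,0,0],[0,0,0],[0,0,0]]}'; python3 rel.py 508 25 208 97.1;  python3 -c "
from h import *
snap('scene',210,100,410,270,4,'pics/k3.png')"
```

```text
time_s: 44.05
tcp_pos: [505.3, 24.0, 209.6]
orientation: [-0.705, 0.706, 0.042, -0.045]
contact_force: [-3.1, -5.7, -8.1]
gripper_width: 13.5
t 44.05 tcp [505.3  24.  209.6] jawyaw 97.1 ydown [-0.004 -0.001 -1.   ] w 13.5 F [-3.1 -5.7 -8.1] j7 [-0.37  0.38  0.28  2.13 -0.17  0.66  1.72]
linear now axes [2.8 1.6 0.7]
turn [ 0.001 -0.001 -0.004] then linear [2.8 1.6 0.7]
turn [7.000e-03 3.141e+00 1.000e-03] then linear [-2.8  1.6 -0.7]
```

View pics/k3.png

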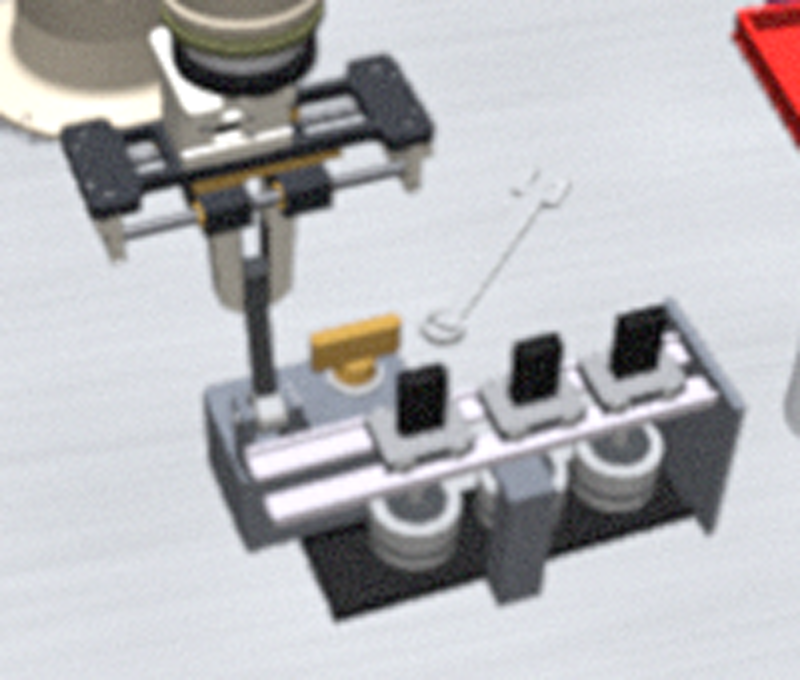

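```bash
python3 -m inch '{"grip":[-1,-1,-1,-1,-1,-1,-1,-1,-1,-1],"linear":[[13.3,-1.3,0],[13.3,0.6,0],[13.1,2.6,0],[12.6,4.4,0],[11.8,6.2,0],[10.8,7.8,0],[9.5,9.3,0],[8.1,10.6,0],[6.5,11.6,0],[4.7,12.5,0]],"turn":[[0,0,0],[0,0,0],[0,0,0],[0,0,0],[0,0,0],[0,0,0],[0,0,0],[0,0,0],[0,0,0],[0,0,0]]}'; python3 rel.py 614 38 118 97.1;  python3 -c "
from h import *
snap('scene',210,100,410,270,4,'pics/k4.png')"
```

```text
time_s: 45.35
tcp_pos: [613.4, 37.9, 147.2]
orientation: [0.706, -0.706, -0.046, 0.041]
contact_force: [5.4, -0.2, 4.5]
gripper_width: 13.5
t 45.35 tcp [613.4  37.9 147.2] jawyaw 97.1 ydown [ 0.007  0.001 -1.   ] w 13.5 F [ 5.4 -0.2  4.5] j7 [-0.32  0.58  0.24  1.95 -0.22  0.63  1.76]
linear now axes [ 0.4 29.2  0. ]
turn [ 0.    -0.     0.007] then linear [ 0.6 29.2 -0. ]
turn [-0.011  3.141  0.   ] then linear [-0.6 29.2  0. ]
```

View pics/k4.png

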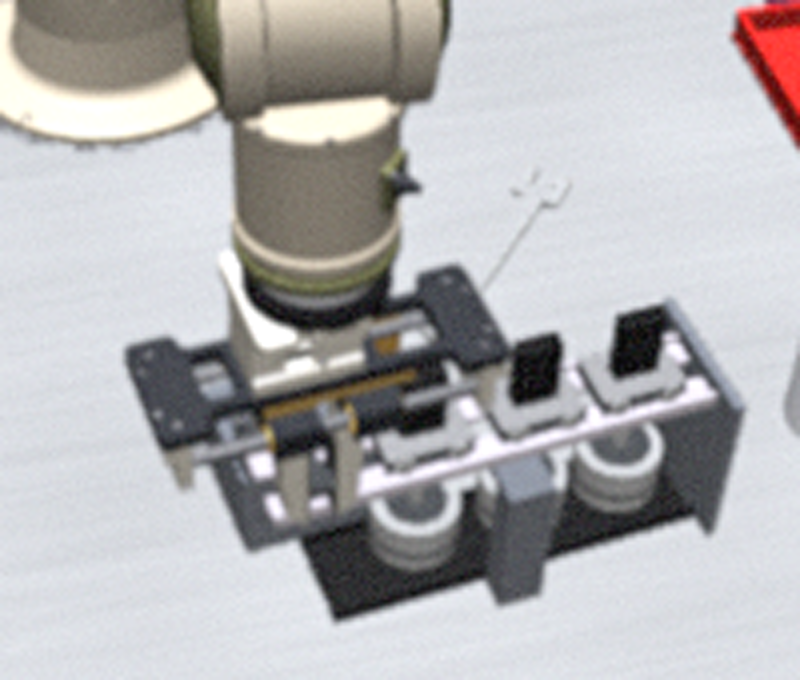

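```bash
python3 -m inch '{"grip":[-1,-1,-1,-1,-1,-1,-1,-1,-1,-1],"linear":[[1.5,10,0],[0.5,10,0],[0,5,0],[0,2,0],[0,1,0],[0,0,0],[0,0,0],[0,0,0],[0,0,0],[0,0,0]],"turn":[[0,0,0],[0,0,0],[0,0,0],[0,0,0],[0,0,0],[0,0,0],[0,0,0],[0,0,0],[0,0,0],[0,0,0]]}'; python3 rel.py 614 38 118 97.1
```

```text
time_s: 46.65
tcp_pos: [616.8, 38.4, 119.5]
orientation: [0.706, -0.706, -0.047, 0.04]
contact_force: [9.9, -0.6, 1.1]
gripper_width: 13.6
t 46.65 tcp [616.8  38.4 119.5] jawyaw 97.1 ydown [ 0.01   0.001 -1.   ] w 13.6 F [ 9.9 -0.6  1.1] j7 [-0.3   0.62  0.22  1.96 -0.24  0.57  1.77]
linear now axes [-2.8  1.5 -0.1]
turn [0.001 0.    0.01 ] then linear [-2.8  1.5 -0.1]
turn [ 1.500e-02 -3.141e+00 -1.000e-03] then linear [2.8 1.5 0.1]
```

```bash
python3 -m inch '{"grip":[-1,-1,-1,-1,-1,-1,-1,-1,-1,-1],"linear":[[-1.5,0,0],[-1,1,0],[0,1,0],[0,1,0],[0,0,0],[0,0,0],[0,0,0],[0,0,0],[0,0,0],[0,0,0]],"turn":[[0,0,0],[0,0,0],[0,0,0],[0,0,0],[0,0,0],[0,0,0],[0,0,0],[0,0,0],[0,0,0],[0,0,0]]}'; python3 rel.py 614 38 118 97.1
```

```text
time_s: 47.9
tcp_pos: [616.4, 38.4, 117.2]
orientation: [0.706, -0.706, -0.049, 0.039]
contact_force: [14.2, -0.0, 4.0]
gripper_width: 13.7
t 47.9 tcp [616.4  38.4 117.2] jawyaw 97.1 ydown [ 0.014  0.001 -1.   ] w 13.7 F [14.2 -0.   4. ] j7 [-0.3   0.62  0.22  1.97 -0.24  0.56  1.78]
linear now axes [-2.4 -0.8 -0.1]
turn [0.001 0.    0.014] then linear [-2.4 -0.8 -0.1]
turn [ 2.200e-02 -3.141e+00 -1.000e-03] then linear [ 2.4 -0.8  0.1]
```

```bash
python3 -m inch '{"grip":[-0.5,-0.2,0,0,0,0,0,0,0,0],"linear":[[0,0,0],[0,0,0],[0,0,0],[0,0,0],[0,-20,0],[0,-35,0],[0,-40,0],[0,-40,0],[50,0,0],[50,0,0]],"turn":[[0,0,0],[0,0,0],[0,0,0],[0,0,0],[0,0,0],[0,0,0],[0,0,0],[0,0,0],[0,0,0],[0,0,0]]}'; python3 -m inch '{"grip":[0,0,0,0,0,0,0,0,0,0],"linear":[[20,0,-50],[20,0,-50],[0,0,-50],[0,0,-50],[0,0,-50],[0,0,0],[0,0,0],[0,0,0],[0,0,0],[0,0,0]],"turn":[[0,0,0],[0,0,0],[0,0,0],[0,0,0],[0,0,0],[0,0,0],[0,0,0],[0,0,0],[0,0,0],[0,0,0]]}'; python3 rel.py 614 38 118 97.1; python3 -c "
from h import *
snap('scene',210,120,410,270,4,'pics/m1.png')
snap('top',140,150,340,290,4,'pics/m2.png')"
```

```text
time_s: 49.15
tcp_pos: [709.7, 50.4, 251.1]
orientation: [0.706, -0.706, -0.044, 0.043]
contact_force: [0.5, -0.1, 0.4]
gripper_width: 46.9
time_s: 50.4
tcp_pos: [779.2, -192.2, 249.9]
orientation: [0.706, -0.706, -0.044, 0.044]
contact_force: [-0.5, 1.2, 0.1]
gripper_width: 46.7
t 50.4 tcp [ 779.2 -192.2  249.9] jawyaw 97.2 ydown [ 0.  0. -1.] w 46.7 F [-0.5  1.2  0.1] j7 [ 0.02  0.7   0.28  1.39 -0.21  1.08  2.03]
linear now axes [-135.3  131.9  249. ]
turn [-0.     0.001  0.   ] then linear [-135.5  131.9  248.9]
turn [ 0.    -3.141  0.   ] then linear [ 135.5  131.9 -248.9]
```

View pics/m1.png

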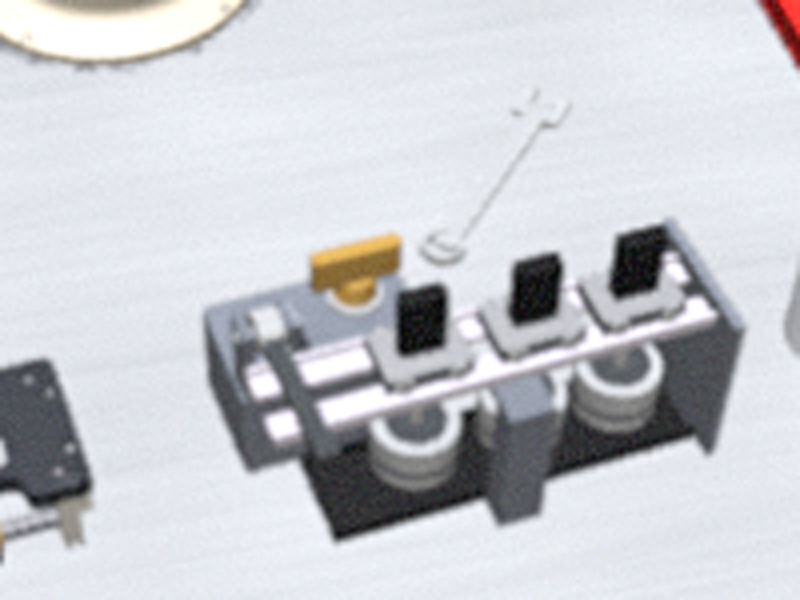

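View pics/m2.png

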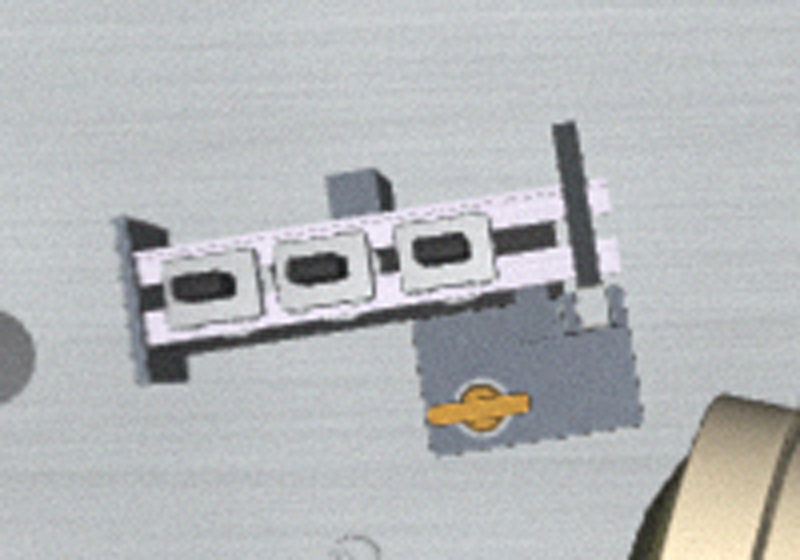

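View pics/m2_full.png

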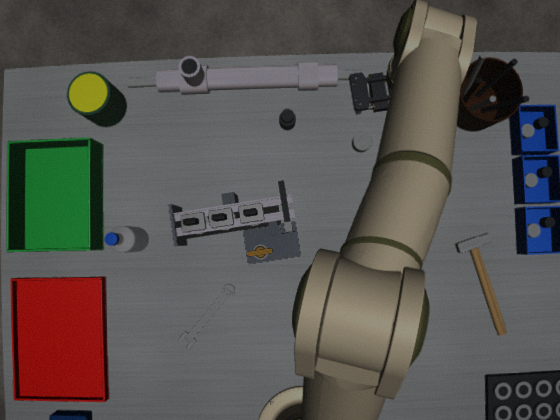

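```bash
python3 - <<'E'
from h import *
a=cv2.convertScaleAbs(cv2.imread("pics/scene0.png"),alpha=1.8,beta=10);b=cv2.convertScaleAbs(cv2.imread("pics/m1_full.png"),alpha=1.8,beta=10)
i=[cv2.resize(x[190:245,255:310],None,fx=7,fy=7,interpolation=cv2.INTER_CUBIC) for x in(a,b)]
cv2.imwrite("pics/cmp.png",cv2.hconcat(i))
E
```

```text
(no output)
```

View pics/cmp.png

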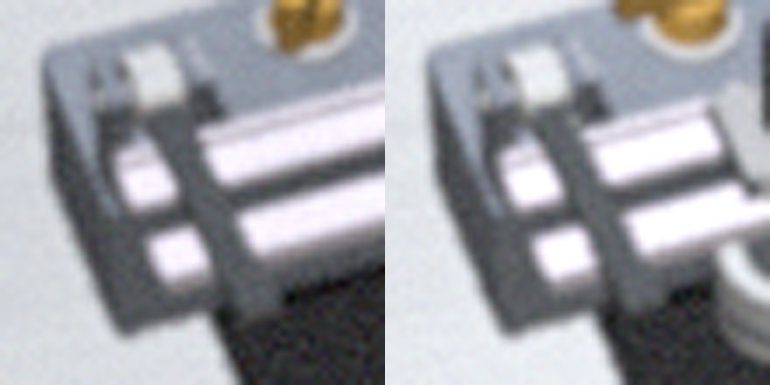

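View pics/m1_full.png

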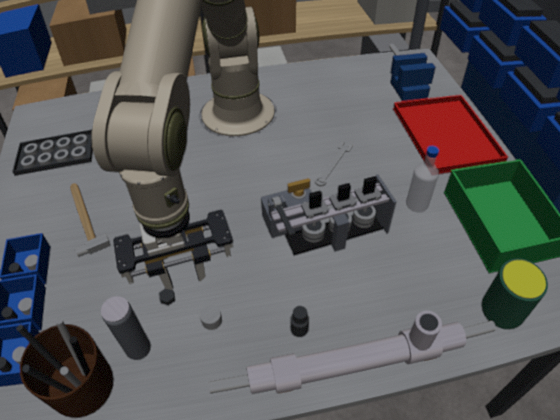

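```bash
python3 -m inch '{"grip":[-1,-1,-1,-1,-1,-1,-1,-1,-1,-1],"linear":[[0,0,30],[-10,0,45],[-15,0,45],[-25,0,45],[-30,0,45],[-30,0,30],[-25,20,9],[-5,20,0],[0,30,0],[0,20,0]],"turn":[[0,0,0],[0,0,0],[0,0,0],[0,0,0],[0,0,0],[0,0,0],[0,0,0],[0,0,0],[0,0,0],[0,0,0]]}'; python3 rel.py 610 37.5 141 97.1; python3 -c "
from h import *
snap('scene',210,120,410,270,4,'pics/m3.png')"
```

```text
time_s: 51.75
tcp_pos: [609.2, 36.8, 159.0]
orientation: [0.706, -0.706, -0.044, 0.044]
contact_force: [0.9, -0.1, -0.0]
gripper_width: 0.6
t 51.75 tcp [609.2  36.8 159. ] jawyaw 97.1 ydown [-0.  0. -1.] w 0.6 F [ 0.9 -0.1 -0. ] j7 [-0.32  0.56  0.25  1.95 -0.22  0.66  1.76]
linear now axes [ 0.9 18.   0.6]
turn [-0.  0. -0.] then linear [ 0.9 18.   0.6]
turn [-0.    -3.142  0.   ] then linear [-0.9 18.  -0.6]
```

View pics/m3.png

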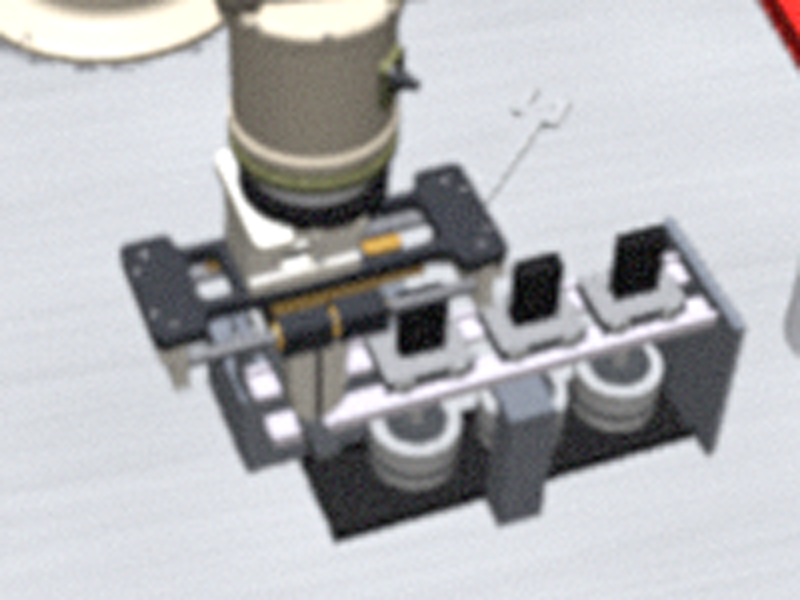

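```bash
python3 -m inch '{"grip":[-1,-1,-1,-1,-1,-1,-1,-1,-1,-1],"linear":[[1,5,0.6],[0,4,0],[0,2,0],[0,2,0],[0,1,0],[0,1,0],[0,1,0],[0,0,0],[0,0,0],[0,0,0]],"turn":[[0,0,0],[0,0,0],[0,0,0],[0,0,0],[0,0,0],[0,0,0],[0,0,0],[0,0,0],[0,0,0],[0,0,0]]}'; python3 rel.py 610 37.5 141 97.1
```

```text
time_s: 53.05
tcp_pos: [610.4, 37.3, 143.8]
orientation: [-0.706, 0.706, 0.044, -0.044]
contact_force: [1.3, -0.2, 1.2]
gripper_width: 0.5
t 53.05 tcp [610.4  37.3 143.8] jawyaw 97.1 ydown [ 0. -0. -1.] w 0.5 F [ 1.3 -0.2  1.2] j7 [-0.32  0.58  0.24  1.96 -0.23  0.63  1.77]
linear now axes [-0.3  2.8  0.2]
turn [ 0. -0.  0.] then linear [-0.3  2.8  0.2]
turn [-0.     3.141  0.   ] then linear [ 0.3  2.8 -0.2]
```

```bash
python3 -m inch '{"grip":[-1,-1,-1,-1,-1,-1,-1,-1,-1,-1],"linear":[[0,0.5,0],[0,0.5,0],[0,0.5,0],[0,0.5,0],[0,0,0],[0,0,0],[0,0,0],[0,0,0],[0,0,0],[0,0,0]],"turn":[[0,0,0],[0,0,0],[0,0,0],[0,0,0],[0,0,0],[0,0,0],[0,0,0],[0,0,0],[0,0,0],[0,0,0]]}'; python3 rel.py 610 37.5 141 97.1
```

```text
time_s: 54.3
tcp_pos: [610.3, 37.4, 141.7]
orientation: [-0.706, 0.706, 0.044, -0.044]
contact_force: [0.4, -1.4, 0.5]
gripper_width: 0.7
t 54.3 tcp [610.3  37.4 141.7] jawyaw 97.1 ydown [-0. -0. -1.] w 0.7 F [ 0.4 -1.4  0.5] j7 [-0.32  0.59  0.24  1.96 -0.23  0.62  1.77]
linear now axes [-0.2  0.7  0.2]
turn [-0. -0. -0.] then linear [-0.2  0.7  0.2]
turn [ 0.     3.141 -0.   ] then linear [ 0.2  0.7 -0.2]
```

```bash
python3 -m inch '{"grip":[-1,-1,-1,-1,-1,-1,-1,-1,-1,-1],"linear":[[0,0.4,0],[0,0.4,0],[0,0.4,0],[0,0.4,0],[0,0.4,0],[0,0,0],[0,0,0],[0,0,0],[0,0,0],[0,0,0]],"turn":[[0,0,0],[0,0,0],[0,0,0],[0,0,0],[0,0,0],[0,0,0],[0,0,0],[0,0,0],[0,0,0],[0,0,0]]}'; python3 rel.py 610 37.5 141 97.1
```

```text
time_s: 55.55
tcp_pos: [610.3, 37.4, 140.9]
orientation: [0.706, -0.706, -0.044, 0.043]
contact_force: [-3.5, 0.8, 14.3]
gripper_width: 0.4
t 55.55 tcp [610.3  37.4 140.9] jawyaw 97.1 ydown [ 0.001  0.    -1.   ] w 0.4 F [-3.5  0.8 14.3] j7 [-0.31  0.59  0.24  1.96 -0.23  0.62  1.77]
linear now axes [-0.3 -0.1  0.2]
turn [-0.    -0.     0.001] then linear [-0.3 -0.1  0.2]
turn [-1.000e-03  3.141e+00 -1.000e-03] then linear [ 0.3 -0.1 -0.2]
```

```bash
python3 -m inch '{"grip":[-1,-1,-1,-1,-1,-1,-1,-1,-1,-1],"linear":[[0,-5,0],[0,-20,0],[0,-35,0],[0,-40,0],[40,0,0],[45,0,-20],[45,0,-50],[20,0,-50],[0,0,-50],[0,0,-40]],"turn":[[0,0,0],[0,0,0],[0,0,0],[0,0,0],[0,0,0],[0,0,0],[0,0,0],[0,0,0],[0,0,0],[0,0,0]]}'; python3 -m inch '{"grip":[-1,-1,-1,-1,-1,-1,-1,-1,-1,-1],"linear":[[0,0,-20],[0,0,0],[0,0,0],[0,0,0],[0,0,0],[0,0,0],[0,0,0],[0,0,0],[0,0,0],[0,0,0]],"turn":[[0,0,0],[0,0,0],[0,0,0],[0,0,0],[0,0,0],[0,0,0],[0,0,0],[0,0,0],[0,0,0],[0,0,0]]}';python3 - <<'E'
from h import *
snap('scene',210,120,410,270,4,'pics/z1.png');snap('top',140,150,340,290,4,'pics/z2.png')
im=cv2.imread("pics/z2_full.png");hsv=cv2.cvtColor(im,cv2.COLOR_BGR2HSV)
m=cv2.inRange(hsv,(10,120,60),(30,255,255));m[:,:230]=0;m[:,300:]=0;m[:220]=0;m[275:]=0
ys,xs=np.nonzero(m);P=np.array([onz("top",(x,y),120)[:2] for x,y in zip(xs,ys)]);w,V=np.linalg.eigh(np.cov(P.T));v=V[:,1];print("nut dir",np.degrees(np.arctan2(v[1],v[0]))%180)
E
```

```text
time_s: 56.8
tcp_pos: [781.4, -152.0, 239.0]
orientation: [-0.706, 0.706, 0.043, -0.044]
contact_force: [-0.2, -0.4, 0.1]
gripper_width: 0.6
time_s: 58.05
tcp_pos: [784.0, -169.3, 239.8]
orientation: [-0.706, 0.706, 0.044, -0.044]
contact_force: [0.3, -0.6, -0.1]
gripper_width: 0.6
nut dir 96.54923083556469
```

View pics/z1.png

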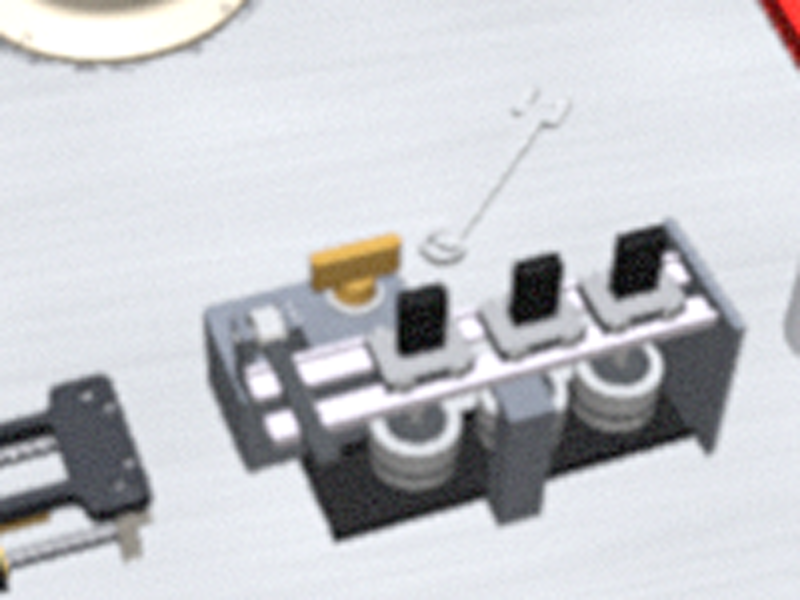

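View pics/z2.png

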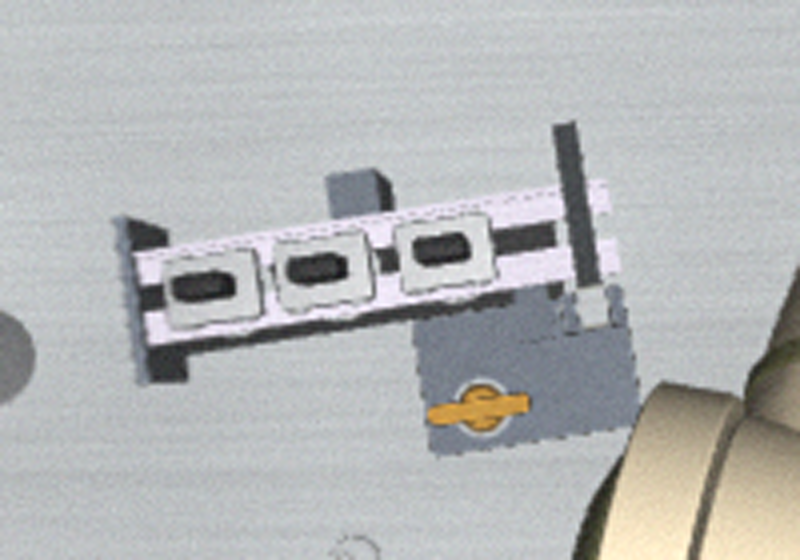

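View pics/z1_full.png

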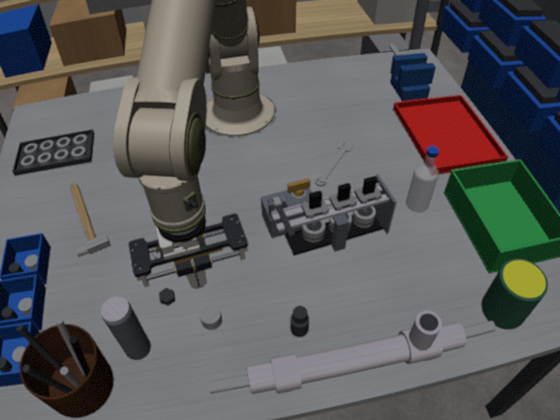

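The final pictures show three hangers on the rail over the tray, the lever flat across the mouth and the nut in line with the rail. The bottle is upright at about (423,185), and no hanger is left on the bench.

```bash
python3 -c "
from plant import env
print(env.hand_in())"
```

```text
the job is handed in; nothing more can be done
None
```

The job is done and handed in at about 58 s of the 210 s allowed; the hand-in itself gives no verdict. I worked in this order:

1. I flipped the lever over to the clamp-block side.
2. I turned the wing nut about 1.03 rad clockwise.
3. I hung the three hangers that were on the bench; there was no fourth. They sit at about 241, 172 and 102 mm in from the mouth. One had been knocked about 50 mm before I reached it, so I measured it again before picking it up.
4. I closed the lever.

**Lever:** after I first closed it, the lever looked 1–2 mm short of flat in the scene view, and the tool showed about 14 N of sideways force just before release. I pressed it down with shut fingertips until it stopped firmly at about 127 mm, the height of its top face when flat. That press read about 14 N.

**Last checks:**
- **Hangers:** all three hang over the tray, between the closed lever and the stop.
- **Nut:** the wings measure 96.5° against the rail's roughly 97.1°, in line within measuring error.
- **Water bottle:** upright.
- **Robot:** clear of everything.

No final check failed.

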